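Hang the keyhole shelves and set the knob cups on them

TASK

Hang every little wooden shelf on the rail board, each on a screw of its own: put its keyhole over the screw head and slide it down until it is fully home and hangs straight. When all the shelves hang, carry the two bamboo cups over, level and upright so that no knob spills, and stand each cup in the middle of the ledge of a hung shelf of its own. Leave the other tools and wood where they are.

Things in the scene. Friction and masses are not known exactly. Their poses are not given: they have to be found in the camera images.
- board: low upright dark wood rail board fixed on the table, 420 mm long (y), 139 mm high, 26 mm thick (x 0 to 26). Origin: at table height, middle of the front face; z up, -x points out of the front face, where three steel screws stick out, 120 mm apart, 125 mm above the table. A shelf hanging on it has the same yaw as the board. Place and yaw vary
- screw0 (a point): the point where the axis of the screw at y -120 mm of the board meets the board's front face. Shank 9 mm thick, 13 mm long from the face to the underside of the head; round flat head 20 mm across, 6 mm thick, so it ends 19 mm out from the face
- screw1 (a point): the point where the axis of the screw in the middle of the board meets the board's front face. Screw as screw0. Four fixed wooden guide cleats on the board's face, midway between the screws and 60 mm outside the outer two (28 mm wide, from 20 to 55 mm above the table, 14 mm out), stand 6 mm off either side of a hung shelf's ledge and keep it from swinging
- screw2 (a point): the point where the axis of the screw at y +120 mm of the board meets the board's front face. Screw as screw0
- shelf_a: loose little hanging shelf of pale wood (260 g), standing upright on its ledge; one of three alike, two or three present (None from the start: absent). Origin: centre line, underside of the ledge, plane of the back plate's front face; z up, x backwards through the plate; the ledge sticks out towards -x. Back plate: x 0 to 10 mm (thickness), 60 mm wide in y, z 0 to 150 mm
- shelf_a_seat (a point): the point of shelf_a on its keyhole's centre line, at the back face of the plate (x 10, y 0, z 85 mm in shelf_a's frame), which meets the screw's point, within 3 or 4 mm, when the shelf hangs fully down
- shelf_b: another such shelf, or absent (None), frame as shelf_a. Ledge of all shelves: 80 mm wide, 105 mm deep, 10 mm thick (top at z 10), with a lip 6 mm high and 6 mm thick along its front edge. When hung, the plate above z 99 stands clear above the board, front and back, so it can be pinched there from above across its 10 mm thickness
- shelf_b_seat (a point): the point of shelf_b on its keyhole's centre line, at the back face of the plate (x 10, y 0, z 85 mm in shelf_b's frame), which meets the screw's point, within 3 or 4 mm, when the shelf hangs fully down
- shelf_c: another such shelf, or absent (None), frame as shelf_a. Keyhole through each shelf's plate on its centre line: a square entry 30 mm wide, z 40 to 70 mm (centre z 55), narrowing by a short taper into a 14 mm wide slot above it that ends at z 89.5. Fully hung, the screw's axis is at z 85, so the shelf slides down 30 mm from entry to home, its underside then 40 mm above the table
- shelf_c_seat (a point): the point of shelf_c on its keyhole's centre line, at the back face of the plate (x 10, y 0, z 85 mm in shelf_c's frame), which meets the screw's point, within 3 or 4 mm, when the shelf hangs fully down
- cup_a: a loose bamboo cup, round, 60 mm outer diameter, 90 mm high, 4 mm wall, 6 mm floor, open top, 140 g, holding two loose wooden knobs; origin: centre of its underside, z up
- cup_b: the second cup, as cup_a
- knob_a: a small turned wooden knob, 18 mm wide foot and 23 mm ball head, 30 mm high, 15 g, loose inside cup_a; origin: centre of its foot
- knob_b: a small turned wooden knob, 18 mm wide foot and 23 mm ball head, 30 mm high, 15 g, loose inside cup_a; origin: centre of its foot
- knob_c: a small turned wooden knob, 18 mm wide foot and 23 mm ball head, 30 mm high, 15 g, loose inside cup_b; origin: centre of its foot
- knob_d: a small turned wooden knob, 18 mm wide foot and 23 mm ball head, 30 mm high, 15 g, loose inside cup_b; origin: centre of its foot
- hammer: bystander: a hammer lying down
- driver: bystander: a screwdriver lying down
- glue: bystander: a white glue bottle, 60 mm diameter, 150 mm high, standing; origin under its centre
- offcut: bystander: a dark wood offcut, 55 x 32 x 26 mm high; origin under its centre
- plane: bystander: a wooden hand plane, 200 x 58 mm, about 95 mm high with its blade; origin under its centre
Mind the look-alikes: they are no part of the job. Leave any blue or orange look-alike of the shelf_c alone.

How it is judged:
By the outcome, as a careful person would: the job done as asked, in the order asked, and still so for the second after the job is handed in, with the robot touching nothing.
Of shelf_a, shelf_b, shelf_c only 2 to 3 are there at a start; the rules pass over those that are not, and their reading is None.
At some moment in a run one of shelf_a, shelf_b, shelf_c may be knocked a few centimetres aside while the robot is not near it.
It also fails if it takes over 208 s, if anything falls off the work surface, if the arm or the gripper's body presses on something with over 40 N, if the wrist force passes 120 N, or if a joint passes its speed limit or range.

ROBOT

A 6-joint arm with a two-finger parallel gripper is mounted at the origin on the work surface. World frame = base frame: x ahead of the robot, y to its left, z up, the work surface at z = 0. Lengths are in m, angles in rad, forces in N, time in s.
With the tool pointing down it reaches from about 0.35 to 0.975 m from the base axis. Payload 17.4 kg.
Tool frame: the origin (TCP) lies at the very end of the fingers, on their centre line; the grasp point (between the pads) lies 19 mm behind it; z points along the fingers, x is the direction in which the jaws open and shut, and the axes are right-handed (so a half turn about z gives the same grasp; the last joint's range is limited). The gripper opens to 85 mm and grips with 20 to 120 N. Pads are 22 mm wide; open, the fingers measure 114 mm over their backs; the gripper's body (76 mm by 85 mm) begins 54 mm behind the grasp point. The pads swing forward as they close: fully open they stand 13 mm farther back than shut.
Start: joints at [1.214, 0.116, 1.442, -0, 1.584, -0.038], TCP at [0.212, 0.641, 0.231] pointing down, gripper open.
Joint ranges: [-2.83, 2.83], [-0.83, 2.19], [0.07, 2.5], [-1.14, 4.28], [0.01, 3], [-2.97, 2.97]. Speed limits (rad/s): [1.89, 1.89, 2.22, 3.14, 3.14, 3.14].

INTERFACE

Orientations are given as a unit quaternion [w, x, y, z].
In Python, from rig import sense, grab_frame, sign_off gives the robot as it stands.
- The arm moves only by the tool drive_tool, never from a script. Its argument "increments" is a list that holds one entry, the list of rows, each a list of 7 numbers: the closure in counts, from 0 (fully open) to 255 (shut), then the shift along the tool's x, y, z in cm, then the turn, a rotation vector about the tool's x, y, z in rad. In form: [[[claw, dx, dy, dz, wx, wy, wz], ...]]. A call has 1 to 10 rows; each row is the pose to reach, as a shift and turn from the pose commanded when the call began, along the tool's axes at that moment; what a row does not reach only later rows make up. A row lasts 1/12 s, in which the tool goes at most 41.7 mm and 7.16 degrees, less where a joint would pass 70% of its speed; a pose out of reach is approached as far as the arm can. A call with a gripper value outside its range is refused whole. The fingers move at their own pace and stop on an object; the grip force is fixed at half the most. Time passes only in rows, so rows that repeat a pose let the fingers close. It gives the time, the measured TCP pose, the force and the opening at its end, in the units of the state.
- sense(): the state, without advancing time (a new reading comes with each control period).
- grab_frame(name): name is "scene" or "top"; returns a dict with "img" (384x512x3 uint8, red, green, blue), "z_map" (384x512 float32, m along the optical axis (not along the pixel's ray), 0 where there is no reading), "intrinsics" (3x3 intrinsics, pixels), "D" ([k1, k2, p1, p2, k3] as OpenCV has them; the pictures are not rectified), "world_from_camera" (4x4, takes a point from camera to world coordinates). Camera axes: x right, y down, z forward; pixel columns grow to the right and rows downward; lengths in m; the calibration is good to about 2 mm. A picture is of the moment at which its call begins.
- sign_off(): hands the job in, once; it reports no verdict.
The state is a dict: "time": time; "q": joint angles; "qvel": joint speeds; "joint_efforts": joint torques, N m; "eef_pos": TCP position; "eef_rot": TCP orientation; "wrist_force": force on the tool from outside, world axes, zero at the start; "ft_torque": the same for the moment, N m; "width": finger opening in m.
Only numpy, scipy, OpenCV 4.12 (cv2) and the standard library are available. Lean on these libraries where they do the work, as an engineer would, in place of code of your own. Each camera call takes 0.05 s, during which the arm holds its last target. There are 200 camera calls.

## Working session

There is one attempt and no reset: what is moved stays moved. The work goes in short steps, Python scripts to look and compute and a tool call to move; the robot and the scene stay as the last step left them, time stands still between calls to the robot, and variables do not carry over. Pictures are saved under pics/ and viewed, about 12 in all and at most 16, crops included, and the job is handed in when it is done.

Besides the shell and the picture viewer there is one more tool, called after ">>>" by a JSON object that holds its "method" and its "body". drive_tool: Moves the arm, as the interface text tells. Its arguments: {"type":"object","properties":{"increments":{"type":"array","items":{"type":"array","items":{"type":"array","items":{"type":"number"}}}}},"required":["increments"]}

```bash
ls; mkdir -p pics; cat > h.py <<'E'
import numpy as np, cv2
from rig import sense, grab_frame, sign_off
def world(f):
    h,w=f['z_map'].shape
    u,v=np.meshgrid(np.arange(w),np.arange(h))
    p=cv2.undistortPoints(np.stack([u,v],-1).reshape(-1,1,2).astype(float),f['intrinsics'],np.array(f['D'],float)).reshape(h,w,2)
    z=f['z_map']; P=np.dstack([p[...,0]*z,p[...,1]*z,z,np.ones_like(z)])
    W=P@np.array(f['world_from_camera']).T
    W=W[...,:3]; W[z==0]=np.nan; return W
def save(img,n,scale=1):
    cv2.imwrite('pics/'+n,cv2.resize(img[...,::-1],None,fx=scale,fy=scale,interpolation=cv2.INTER_CUBIC))
E
python3 - <<'E'
from h import *
print(sense())
for n in('top','scene'):
    f=grab_frame(n); save(f['img'],n+'0.png',1.5); W=world(f)
    print(n,f['intrinsics'],f['D'],np.round(f['world_from_camera'],3),np.nanmin(W,(0,1)),np.nanmax(W,(0,1)))
E
```

```text
pics
{'time': 0.0, 'q': array([ 1.21422988e+00,  1.16529869e-01,  1.44229244e+00,  1.95462097e-05,
        1.58399251e+00, -3.77920442e-02]), 'qvel': array([ 0.00014315,  0.00141998,  0.000768  ,  0.00037619, -0.0030174 ,
       -0.00081848]), 'joint_efforts': array([-2.64290880e-03, -7.31941509e+01, -6.32506084e+01, -7.73353895e-05,
        5.58866624e-03,  1.89680242e-05]), 'eef_pos': array([0.2114772 , 0.64081235, 0.2305157 ]), 'eef_rot': array([ 3.30947924e-04,  8.10370970e-01,  5.85916818e-01, -5.13800903e-04]), 'wrist_force': array([-0.76994245, -0.65567988,  0.56017994]), 'ft_torque': array([-0.0111085 , -0.02047896, -0.0218658 ]), 'width': 0.08539826634935577}
top [[374.14332255   0.         260.44033302]
 [  0.         374.14332255 183.90487903]
 [  0.           0.           1.        ]] [-0.03127854  0.          0.          0.          0.        ] [[ 1.000e-03 -9.970e-01  7.600e-02  4.180e-01]
 [-1.000e+00 -2.000e-03 -2.200e-02  1.070e-01]
 [ 2.200e-02 -7.600e-02 -9.970e-01  1.046e+00]
 [ 0.000e+00  0.000e+00  0.000e+00  1.000e+00]] [-0.05908459 -1.24084347 -0.76676042] [1.5253721  1.38831565 0.54640376]
scene [[370.03485059   0.         259.6408711 ]
 [  0.         370.03485059 193.03277521]
 [  0.           0.           1.        ]] [-0.12146799  0.          0.          0.          0.        ] [[ 0.229  0.717 -0.658  1.214]
 [ 0.973 -0.163  0.16  -0.07 ]
 [ 0.007 -0.678 -0.735  0.895]
 [ 0.     0.     0.     1.   ]] [-1.6874559  -1.2793086  -0.77338569] [1.11236235 2.12920748 0.55082238]
```

View pics/top0.png

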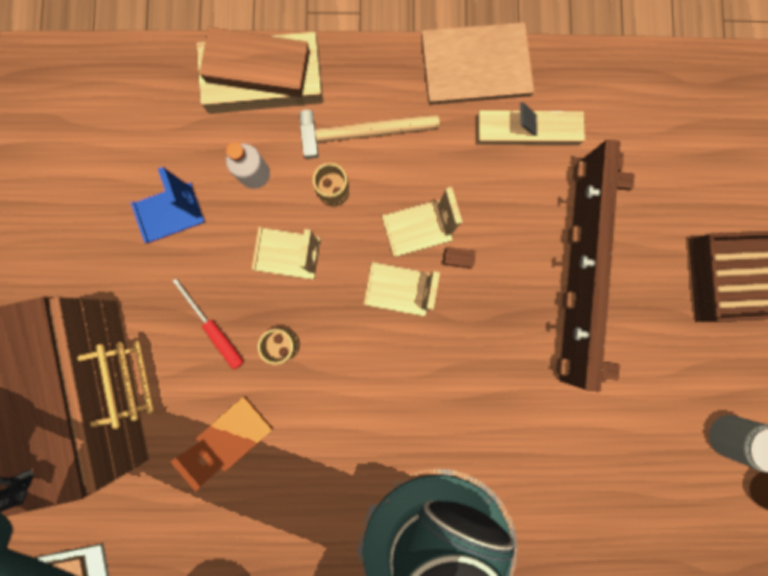

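View pics/scene0.png

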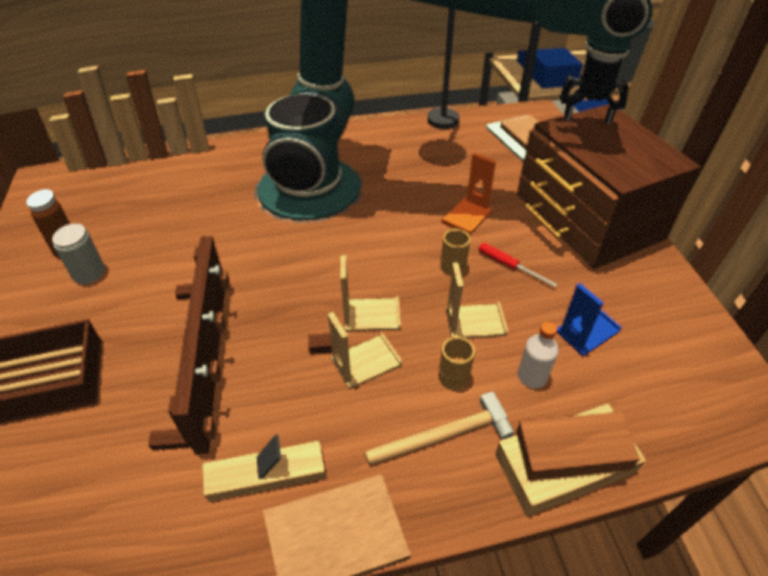

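Both views show three pale shelves with their plates towards the board (top view at about (285,252), (420,220) and (400,288)), the cups at (330,182) and (277,345), and the board on the right facing +y. Next I'll measure the poses.

```bash
cat >> h.py <<'E'
def cloud(names=('top','scene'),lo=(0.1,-0.5,-0.02),hi=(0.95,0.6,0.25)):
    Ps,Cs=[],[]
    for n in names:
        f=grab_frame(n); W=world(f); m=np.all((W>lo)&(W<hi),-1)
        Ps.append(W[m]); Cs.append(cv2.cvtColor(f['img'],cv2.COLOR_RGB2HSV)[m])
    return Ps,Cs
def rect(p):
    (c,s,a)=cv2.minAreaRect((p[:,:2]*1000).astype(np.float32)); return np.round(c,1),np.round(s,1),round(a,1)
def comps(p,res=0.004,minn=15):
    g=np.floor((p[:,:2]-[0,-0.6])/res).astype(int); im=np.zeros((260,320),np.uint8); im[g[:,0],g[:,1]]=1
    n,l=cv2.connectedComponents(cv2.dilate(im,np.ones((3,3),np.uint8))); lab=l[g[:,0],g[:,1]]
    return [p[lab==i] for i in range(1,n) if (lab==i).sum()>=minn]
E
python3 - <<'E'
from h import *
Ps,Cs=cloud()
for P,C in zip(Ps,Cs):
    t=(P[:,0]>.3)&(P[:,0]<.7)&(abs(P[:,1])<.3)&(abs(P[:,2])<.006); print('table z',np.median(P[t,2]),P[t,2].std())
    print('z>128..145 (board top)')
    for c in comps(P[(abs(P[:,2]-.139)<.008)]): print(len(c),rect(c),c.mean(0).round(4))
    print('pale z .14-.16')
    pale=(C[:,0]>18)&(C[:,0]<35)&(C[:,1]>50)&(C[:,2]>110)
    for c in comps(P[(P[:,2]>.13)&(P[:,2]<.16)&pale],minn=5): print(len(c),rect(c),c.mean(0).round(4))
    print('pale ledge')
    for c in comps(P[(P[:,2]>.004)&(P[:,2]<.02)&pale]): print(len(c),rect(c),c.mean(0).round(4))
    print('z .08-.1')
    for c in comps(P[(P[:,2]>.08)&(P[:,2]<.1)]): print(len(c),rect(c),c.mean(0).round(4),c[:,2].max())
E
```

```text
table z -0.0006383517433943275 0.0019455936441982573
z>128..145 (board top)
96 (array([112. , -13.5]), array([115.7,  23.2]), 89.9) [ 0.1159 -0.0078  0.1398]
90 (array([177.2, 408.4]), array([60. , 12.1]), 41.1) [0.1808 0.4061 0.14  ]
405 (array([308. , 552.5]), array([292.8,   7.1]), 13.2) [0.3084 0.5528 0.1384]
1934 (array([ 511.4, -253.4]), array([ 46.8, 419.2]), 83.6) [ 0.5073 -0.2605  0.1379]
21 (array([464.2,  19.7]), array([10. , 55.7]), 79.8) [0.4643 0.0225 0.1407]
32 (array([533.8, 225.8]), array([ 9.5, 60. ]), 81.2) [0.5353 0.2228 0.1418]
34 (array([603.2, -14.6]), array([58.7, 11. ]), 18.2) [ 0.6014 -0.0123  0.1392]
60 (array([635. , 449.3]), array([61.1, 10.5]), 17.9) [0.6311 0.4457 0.1405]
27 (array([688.9, 341. ]), array([21. , 25.5]), 34.2) [0.6859 0.3379 0.142 ]
pale z .14-.16
117 (array([465.7,  19.4]), array([10.2, 58.8]), 79.8) [0.4653 0.02   0.1479]
122 (array([533. , 226.3]), array([10.3, 58.5]), 81.8) [0.5321 0.2257 0.1478]
118 (array([603.3, -14.8]), array([58.7, 11.1]), 17.7) [ 0.602  -0.0145  0.1475]
pale ledge
22 (array([452.8, 452.5]), array([91.5,  5.1]), 
[... 3401 characters left out ...]
457310316
38 (array([538.1, 221.5]), array([57.5,  9.6]), 1.2) [0.5484 0.2219 0.0904] 0.09934269969721532
44 (array([607.9, -18.3]), array([59. ,  9.4]), 24.9) [ 0.6156 -0.0144  0.0905] 0.09961590958401656
89 (array([639.3, 448.6]), array([60.2, 12.5]), 29.3) [0.6413 0.449  0.0906] 0.09970038631717759
161 (array([661.8, 192.6]), array([59.8, 58.3]), 62.3) [0.6622 0.1931 0.0867] 0.0920246035292751
161 (array([702.7, 336. ]), array([59.9, 42.6]), 49.7) [0.7098 0.3306 0.0918] 0.09998870633184165
90 (array([ 781.4, -147.9]), array([13.9, 45. ]), 83.6) [ 0.7828 -0.1478  0.0887] 0.09423765292372666
2515 (array([881.6, 328.5]), array([180.5,  92.2]), 81.3) [0.8839 0.3257 0.0889] 0.09371959654654394
```

```bash
cat >> h.py <<'E'
def board(P):
    m=(P[:,2]>.06)&(P[:,2]<.108)&(P[:,0]>.25)&(P[:,0]<.75)&(P[:,1]<-.19)&(P[:,1]>-.30)
    p=P[m]; 
    for _ in range(6):
        k=np.polyfit(p[:,0],p[:,1],1); r=p[:,1]-np.polyval(k,p[:,0]); p=p[abs(r)<max(.003,2*r.std())]
    yaw=np.arctan(k[0])-np.pi/2
    bx=np.array([np.cos(yaw),np.sin(yaw)]); by=np.array([-bx[1],bx[0]])
    o=np.array([.5,np.polyval(k,.5)])
    q=P[(P[:,2]>.08)&(P[:,2]<.145)&(P[:,0]>.2)&(P[:,0]<.8)]; loc=(q[:,:2]-o)@np.c_[bx,by]
    t=loc[(loc[:,0]>0.002)&(loc[:,0]<.026)&(q[:,2]>.13),1]; a,b=np.percentile(t,[.3,99.7])
    h=(loc[:,0]<-.015)&(loc[:,0]>-.024)&(q[:,2]>.11)&(q[:,2]<.14)
    return yaw,bx,by,o,(a,b),[loc[h&(abs(loc[:,1]-(a+b)/2-s)<.03)] .mean(0) for s in(-.12,0,.12)],[((h&(abs(loc[:,1]-(a+b)/2-s)<.03)).sum()) for s in(-.12,0,.12)],q[h,2].mean()
def goto(p,ang=None):
    """tool-frame increment to world TCP p, tool-x heading ang (deg)"""
    from scipy.spatial.transform import Rotation as R
    s=sense(); q=s['eef_rot']; r=R.from_quat([q[1],q[2],q[3],q[0]]); M=r.as_matrix()
    d=M.T@(np.array(p)-s['eef_pos'])*100
    w=np.zeros(3)
    if ang is not None:
        a=np.radians(ang); T=np.array([[np.cos(a),np.sin(a),0],[np.sin(a),-np.cos(a),0],[0,0,-1.]])
        w=R.from_matrix(M.T@T).as_rotvec()
    print('d cm',d.round(2),'w',w.round(3),'at',s['eef_pos'].round(4),'heading',round(float(np.degrees(np.arctan2(M[1,0],M[0,0]))),2),'t',round(s['time'],1))
E
python3 - <<'E'
from h import *
Ps,Cs=cloud()
for P in Ps:
    y,bx,by,o,e,sc,n,z=board(P); print(np.degrees(y),np.round(bx,4),o,np.round(e,4),np.diff(e),np.round(sc,4),n,z)
    m=(e[0]+e[1])/2
    print([np.round(o+by*(s[1]),4) for s in sc],[np.round(o+by*(m+d),4) for d in(-.12,0,.12)])
goto([.6035,-.0149,.22],107.5)
E
```

```text
-96.37791627080799 [-0.1111 -0.9938] [ 0.5       -0.2484783] [-0.1961  0.2209] [0.41700627] [[-0.0183 -0.1067]
 [-0.0181  0.0132]
 [-0.0183  0.1306]] [np.int64(29), np.int64(30), np.int64(28)] 0.12759606985920502
[array([ 0.3939, -0.2366]), array([ 0.5131, -0.2499]), array([ 0.6298, -0.263 ])] [array([ 0.3931, -0.2365]), array([ 0.5123, -0.2499]), array([ 0.6316, -0.2632])]
-96.58019660277166 [-0.1146 -0.9934] [ 0.5        -0.24815475] [-0.1931  0.2243] [0.41736386] [[-0.0179 -0.102 ]
 [-0.018   0.0153]
 [-0.0175  0.1359]] [np.int64(17), np.int64(20), np.int64(24)] 0.12738305174793518
[array([ 0.3987, -0.2365]), array([ 0.5152, -0.2499]), array([ 0.635 , -0.2637])] [array([ 0.3963, -0.2362]), array([ 0.5155, -0.2499]), array([ 0.6347, -0.2637])]
d cm [-49.99  57.78   1.12] w [-0.     0.    -0.624] at [0.2116 0.6409 0.2311] heading 71.73 t 0.3
```

>>> {"method": "drive_tool", "body": {"increments": [[[90,-4,4,0,0,0,-0.1],[90,-8,8,0,0,0,-0.2],[90,-11,11,0,0,0,-0.3],[90,-14,14,0,0,0,-0.4],[90,-17,18,0,0,0,-0.5],[90,-20,21,0,0,0,-0.605],[90,-23,25,0,0,0,-0.605],[90,-26,28,0,0,0,-0.605],[90,-29,32,0,0,0,-0.605],[90,-31,34,0,0,0,-0.605]]]}}

```text
time: 1.13
eef_pos: [0.4156, 0.2759, 0.2316]
eef_rot: [0.0, 0.599, 0.801, 0.0]
wrist_force: [1.0, 0.8, -0.6]
width: 0.055
```

```bash
python3 -c "
from h import *
print(sense()['width']);goto([.604,-.015,.21],106.4)"
```

```text
0.055013492672496486
d cm [-33.23   9.85   2.16] w [ 0.001 -0.     0.   ] at [0.4156 0.2759 0.2316] heading 106.41 t 1.1
```

>>> {"method": "drive_tool", "body": {"increments": [[[90,-3.5,1,0,0,0,0],[90,-7.2,2.1,0.3,0,0,0],[90,-11,3.2,0.5,0,0,0],[90,-15,4.4,0.8,0,0,0],[90,-19,5.5,1,0,0,0],[90,-23,6.8,1.3,0,0,0],[90,-27,8,1.6,0,0,0],[90,-30.5,9,2,0,0,0],[90,-33.2,9.8,2.1,0,0,0],[90,-33.2,9.8,2.1,0,0,0]]]}}

```text
time: 1.97
eef_pos: [0.6044, -0.0171, 0.2091]
eef_rot: [-0.0, 0.6, 0.8, -0.001]
wrist_force: [-0.1, 0.5, -0.3]
width: 0.055
```

```bash
python3 - <<'E'
from h import *
goto([.604,-.015,.112],106.4)
Ps,Cs=cloud()
a=[]
for n in('top','scene'):
    f=grab_frame(n); save(f['img'][80:260,230:440] if n=='top' else f['img'][120:320,90:350],n+'1.png',2); a.append(f)
for P,C in zip(Ps,Cs):
    pale=(C[:,0]>18)&(C[:,0]<35)&(C[:,1]>50)&(C[:,2]>110)
    for c in comps(P[(P[:,2]>.13)&(P[:,2]<.16)&pale],minn=5): print('pl',len(c),rect(c))
    for c in comps(P[(P[:,2]>.004)&(P[:,2]<.02)&pale],minn=50): print('ledge',len(c),rect(c))
E
```

```text
d cm [0.21 0.04 9.71] w [-0.001  0.    -0.003] at [ 0.6044 -0.0171  0.2091] heading 106.21 t 2.0
pl 125 (array([533.2, 226. ]), array([10.3, 58.7]), 81.6)
pl 20 (array([583.9, -19.4]), array([19.9,  9.5]), 24.8)
ledge 366 (array([230.7, 345. ]), array([77.1, 49.2]), 45.3)
ledge 271 (array([482.8, 110.5]), array([33.6, 79.4]), 80.6)
ledge 910 (array([541.4, 278.6]), array([114.9,  79.5]), 81.8)
ledge 387 (array([568.3,  48.7]), array([61.7, 56.5]), 0.1)
pl 5 (array([256.8, 541.4]), array([23.7,  3.7]), 23.5)
pl 60 (array([535.2, 226.2]), array([10.1, 57.8]), 82.4)
pl 7 (array([580.5, -21.1]), array([8.3, 3. ]), 74.5)
ledge 148 (array([485.9, 110.3]), array([32.3, 79.5]), 79.5)
ledge 576 (array([544.4, 287.2]), array([92.8, 81.7]), 80.1)
ledge 352 (array([569.4,  43. ]), array([72. , 67.5]), 82.1)
```

View pics/scene1.png

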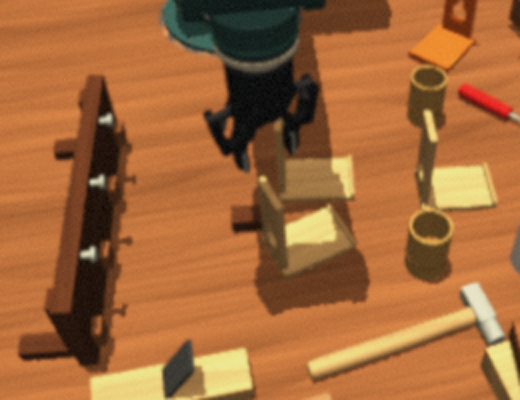

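The scene crop shows the open fingers (240,160) and (290,150) above shelf C's plate, whose top is at (265,185). I'll go down and pinch it.

>>> {"method": "drive_tool", "body": {"increments": [[[90,0.2,0,3,0,0,0],[90,0.2,0,6,0,0,0],[90,0.2,0,8,0,0,0],[90,0.2,0,9.7,0,0,0],[90,0.2,0,9.7,0,0,0],[255,0.2,0,9.7,0,0,0],[255,0.2,0,9.7,0,0,0],[255,0.2,0,9.7,0,0,0],[255,0.2,0,9.7,0,0,0],[255,0.2,0,9.7,0,0,0]]]}}

```text
time: 3.0
eef_pos: [0.6029, -0.011, 0.115]
eef_rot: [0.001, 0.599, 0.801, 0.001]
wrist_force: [0.5, 1.3, 7.4]
width: 0.0094
```

>>> {"method": "drive_tool", "body": {"increments": [[[255,0,0,0,0,0,0],[255,0,0,0,0,0,0],[255,0,0,-2,0,0,0],[255,0,0,-4,0,0,0],[255,0,0,-6,0,0,0],[255,0,0,-8,0,0,0],[255,0,0,-8,0,0,0]]]}}

```text
time: 3.58
eef_pos: [0.6034, -0.0112, 0.1979]
eef_rot: [0.002, 0.599, 0.801, 0.001]
wrist_force: [0.7, 0.3, -1.3]
width: 0.0091
```

```bash
python3 -c "
from h import *
print(sense()['width'],sense()['wrist_force']);
f=np.array([-.1129,-.9936]);s2=np.array([.633,-.2634])
print(s2-f*.085);goto([*(s2-f*.085),.192],83.5)"
```

```text
0.009133831527383441 [ 0.68934279  0.3429685  -1.33596036]
[ 0.6425965 -0.178944 ]
d cm [-17.2   -0.98   0.62] w [0.005 0.001 0.4  ] at [ 0.6034 -0.0112  0.1979] heading 106.39 t 3.6
```

```bash
python3 - <<'E'
from h import *
f=grab_frame('scene'); save(f['img'][100:340,80:340],'scene2.png',2.2)
g=grab_frame('top')
for f in (f,g):
    W=world(f);C=cv2.cvtColor(f['img'],cv2.COLOR_RGB2HSV)
    P=W.reshape(-1,3);C=C.reshape(-1,3);pale=(C[:,0]>18)&(C[:,0]<35)&(C[:,1]>50)&(C[:,2]>90)
    m=(P[:,2]>.06)&(P[:,2]<.30)&(P[:,0]>.5)&(P[:,0]<.7)&(P[:,1]<.14)&(P[:,1]>-.15)&pale
    q=P[m]; print(len(q)); 
    l=q[q[:,2]<.115]; print('ledge',rect(l),np.percentile(l[:,2],[5,50,95])); t=q[q[:,2]>.19]; print('top',rect(t),t[:,2].max())
print(sense()['eef_pos'],sense()['wrist_force'])
E
```

```text
275
ledge (array([568.7,  60.6]), array([101.5,  60.7]), 74.4) [0.08850487 0.09077668 0.09377062]Traceback (most recent call last):
  File "<stdin>", line 9, in <module>
    return umr_maximum(a, axis, None, out, keepdims, initial, where)
ValueError: zero-size array to reduction operation maximum which has no identity
```

View pics/scene2.png

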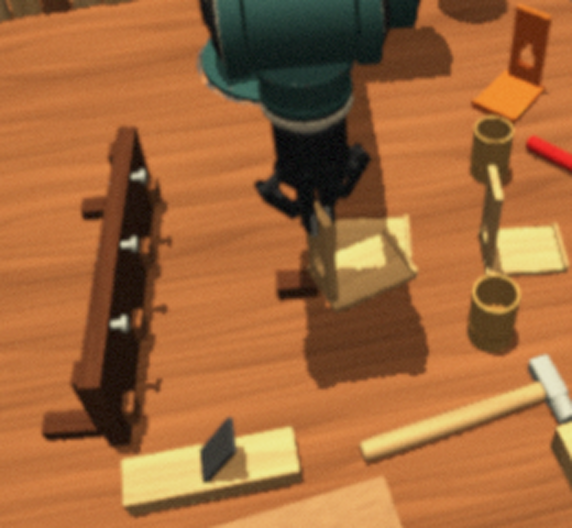

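Shelf C is held with its ledge level (ledge top at z 0.0905). Moving to a standoff in front of screw2.

>>> {"method": "drive_tool", "body": {"increments": [[[255,-2,0,0,0,0,0.05],[255,-5,-0.2,0,0,0,0.1],[255,-8,-0.4,0,0,0,0.2],[255,-11,-0.6,0.2,0,0,0.3],[255,-14,-0.8,0.4,0,0,0.37],[255,-16,-0.9,0.6,0,0,0.4],[255,-17.2,-1,0.6,0,0,0.4],[255,-17.2,-1,0.6,0,0,0.4],[255,-17.2,-1,0.6,0,0,0.4]]]}}

```text
time: 4.43
eef_pos: [0.6409, -0.1788, 0.1861]
eef_rot: [-0.001, 0.746, 0.666, -0.0]
wrist_force: [0.9, 0.0, -2.8]
width: 0.0094
```

```bash
cat >> h.py <<'E'
BYAW=np.radians(-96.48); BX=np.array([np.cos(BYAW),np.sin(BYAW)]); BY=np.array([-BX[1],BX[0]])
S=[np.array([.3948,-.2364]),np.array([.514,-.2499]),np.array([.633,-.2634])]
def held(si,box=.14):
    """carried shelf relative to screw si, both cameras: pale points in board coords (per-camera board fit)"""
    out=sense()['eef_pos']
    for n in('top','scene'):
        f=grab_frame(n);W=world(f);C=cv2.cvtColor(f['img'],cv2.COLOR_RGB2HSV).reshape(-1,3);P=W.reshape(-1,3)
        off=np.array([-.0015,0]) if n=='top' else np.array([.0015,0])
        L=(P[:,:2]-off-S[si]);L=np.c_[L@BX,L@BY,P[:,2]]
        pale=(C[:,0]>16)&(C[:,0]<38)&(C[:,1]>40)&(C[:,2]>70)
        q=L[pale&(abs(L[:,1])<.058)&(L[:,0]<.03)&(L[:,0]>-.22)&(L[:,2]>.03)&(L[:,2]<.30)]
        if len(q)<30: print(n,'few');continue
        zl=np.median(q[q[:,2]<q[:,2].min()+.03,2]); l=q[abs(q[:,2]-zl)<.006]
        r=rect(l); print(n,'ledge z',zl.round(4),'rect c,s,a',r,'y rng',np.percentile(l[:,1],[1,99]).round(4),'slope xy',np.linalg.lstsq(np.c_[l[:,:2],np.ones(len(l))],l[:,2],rcond=None)[0][:2].round(3))
        p=q[q[:,2]>zl+.02]
        if len(p)>10: print('  plate',len(p),'x',np.percentile(p[:,0],[2,50,98]).round(4),'y',np.percentile(p[:,1],[1,99]).round(4),'ztop',np.percentile(p[:,2],99).round(4))
        try:
            b=board(P[(np.isfinite(P).all(1))]); print('  board',np.degrees(b[0]).round(2),[tuple((o:=(b[3]+b[2]*((b[4][0]+b[4][1])/2)))[:2].round(4))],np.diff(b[4]).round(4))
        except Exception as e: print('  board n/a')
E
python3 -c "
from h import *
held(2)
goto([*(S[2]-BX*.036),.188],83.52);print(sense()['wrist_force'])"
```

```text
top ledge z 0.0803 rect c,s,a (array([-135.6,  -24. ]), array([33.7, 96. ]), 88.3) y rng [-0.0405 -0.0092] slope xy [0.003 0.014]
  plate 16 x [-0.116  -0.088   0.0166] y [-0.0317  0.0035] ztop 0.2666
  board -101.69 [(np.float64(0.6435), np.float64(-0.2659))] [0.0274]
scene ledge z 0.0808 rect c,s,a (array([-94.3,  -3.5]), array([ 84.7, 194. ]), 87.9) y rng [-0.0417  0.0373] slope xy [-0.01 -0.01]
  plate 135 x [-0.0931 -0.0859  0.0003] y [-0.0197  0.0293] ztop 0.2227
  board -96.38 [(np.float64(0.5924), np.float64(-0.259))] [0.2624]
d cm [-4.98  0.16 -0.11] w [-0.001 -0.     0.001] at [ 0.641  -0.1779  0.1869] heading 83.57 t 4.5
[ 0.79409493 -0.34499283 -2.72053594]h.py:28: RankWarning: Polyfit may be poorly conditioned
  k=np.polyfit(p[:,0],p[:,1],1); r=p[:,1]-np.polyval(k,p[:,0]); p=p[abs(r)<max(.003,2*r.std())]
h.py:28: RankWarning: Polyfit may be poorly conditioned
  k=np.polyfit(p[:,0],p[:,1],1); r=p[:,1]-np.polyval(k,p[:,0]); p=p[abs(r)<max(.003,2*r.std())]
h.py:28: RankWarning: Polyfit may be poorly conditioned
  k=np.polyfit(p[:,0],p[:,1],1); r=p[:,1]-np.polyval(k,p[:,0]); p=p[abs(r)<max(.003,2*r.std())]
h.py:28: RankWarning: Polyfit may be poorly conditioned
  k=np.polyfit(p[:,0],p[:,1],1); r=p[:,1]-np.polyval(k,p[:,0]); p=p[abs(r)<max(.003,2*r.std())]
h.py:28: RankWarning: Polyfit may be poorly conditioned
  k=np.polyfit(p[:,0],p[:,1],1); r=p[:,1]-np.polyval(k,p[:,0]); p=p[abs(r)<max(.003,2*r.std())]
h.py:28: RankWarning: Polyfit may be poorly conditioned
  k=np.polyfit(p[:,0],p[:,1],1); r=p[:,1]-np.polyval(k,p[:,0]); p=p[abs(r)<max(.003,2*r.std())]
h.py:35: RuntimeWarning: Mean of empty slice.
  return yaw,bx,by,o,(a,b),[loc[h&(abs(loc[:,1]-(a+b)/2-s)<.03)] .mean(0) for s in(-.12,0,.12)],[((h&(abs(loc[:,1]-(a+b)/2-s)<.03)).sum()) for s in(-.12,0,.12)],q[h,2].mean()
  ret = um.true_divide(
  ret = ret.dtype.type(ret / rcount)
```

>>> {"method": "drive_tool", "body": {"increments": [[[255,-1.5,0.16,0,0,0,0],[255,-3,0.16,0,0,0,0],[255,-4.5,0.16,0,0,0,0],[255,-5.5,0.16,0,0,0,0],[255,-6.2,0.16,0,0,0,0],[255,-6.9,0.16,0,0,0,0],[255,-7.4,0.16,0,0,0,0],[255,-7.7,0.16,0,0,0,0],[255,-7.7,0.16,0,0,0,0],[255,-7.7,0.16,0,0,0,0]]]}}

```text
time: 5.37
eef_pos: [0.6341, -0.2555, 0.1873]
eef_rot: [-0.0, 0.746, 0.666, 0.0]
wrist_force: [-0.1, -0.2, -2.6]
width: 0.009
```

```bash
sed -i '/try:/,/except/d' h.py; python3 -c "
from h import *
held(2)
f=grab_frame('scene'); save(f['img'][120:320,60:300],'scene3.png',2.5)
goto([*(S[2]-BX*.0065),.188],83.52);print(sense()['wrist_force'])"
```

```text
top ledge z 0.0815 rect c,s,a (array([-66.1, -29.9]), array([41.1, 94.5]), 73.2) y rng [-0.0401 -0.0013] slope xy [-0.007 -0.001]
  plate 70 x [-0.0201 -0.0135 -0.    ] y [-0.0272  0.0187] ztop 0.2028
scene ledge z 0.0811 rect c,s,a (array([-60.2,  -0.1]), array([111.1,  82.1]), 0.2) y rng [-0.0394  0.0392] slope xy [-0.001  0.003]
  plate 159 x [-0.0185 -0.0117 -0.0022] y [-0.0251  0.0315] ztop 0.2245
d cm [-0.17 -0.02 -0.07] w [-0. -0. -0.] at [ 0.6341 -0.2553  0.1873] heading 83.5 t 5.5
[-0.03357834 -0.24122383 -2.73971556]
```

View pics/scene3.png

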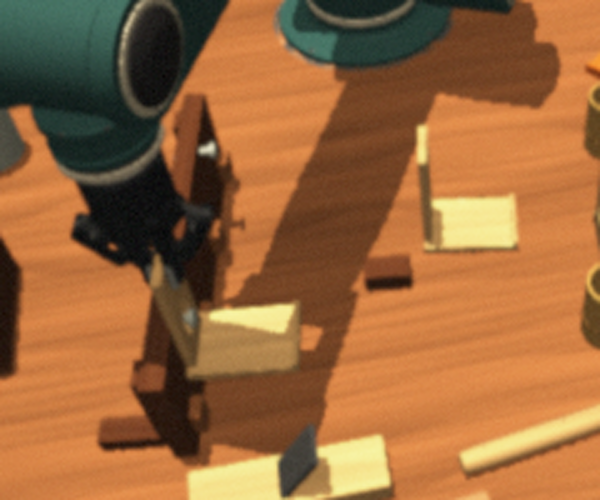

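>>> {"method": "drive_tool", "body": {"increments": [[[255,-0.17,0,0,0,0,0],[255,-0.17,0,0.5,0,0,0],[255,-0.17,0,1,0,0,0],[255,-0.17,0,1.5,0,0,0],[255,-0.17,0,2,0,0,0],[255,-0.17,0,2.4,0,0,0],[255,-0.17,0,2.7,0,0,0],[255,-0.17,0,2.7,0,0,0]]]}}

```text
time: 6.18
eef_pos: [0.6336, -0.2572, 0.1593]
eef_rot: [-0.001, 0.746, 0.666, -0.0]
wrist_force: [0.0, 0.3, -2.7]
width: 0.0094
```

>>> {"method": "drive_tool", "body": {"increments": [[[255,0,0,0.2,0,0,0],[255,0,0,0.35,0,0,0],[255,0,0,0.45,0,0,0],[255,0,0,0.45,0,0,0]]]}}

```text
time: 6.52
eef_pos: [0.6338, -0.2573, 0.1557]
eef_rot: [-0.0, 0.746, 0.666, -0.0]
wrist_force: [-0.1, -0.9, -1.8]
width: 0.0095
```

```bash
python3 -c "
from h import *
held(2)
goto([*(S[2]-BX*.0065),.157],83.52);print(sense()['wrist_force'])"
```

```text
top ledge z 0.0499 rect c,s,a (array([-62.9, -29.6]), array([40.8, 93.7]), 73.6) y rng [-0.0401 -0.0018] slope xy [0.004 0.019]
  plate 66 x [-0.0342 -0.0144 -0.0022] y [-0.0295  0.0184] ztop 0.2072
scene ledge z 0.0497 rect c,s,a (array([-58.9,  -0.8]), array([ 80.6, 111.8]), 89.8) y rng [-0.0395  0.0385] slope xy [-0.002  0.006]
  plate 140 x [-0.0255 -0.0099  0.0028] y [-0.0225  0.0313] ztop 0.2583
d cm [ 0.04 -0.02 -0.11] w [ 0.     0.    -0.001] at [ 0.6339 -0.2573  0.1559] heading 83.48 t 6.6
[ 0.47043334 -0.56455264 -1.33533451]
```

>>> {"method": "drive_tool", "body": {"increments": [[[255,0,0,0.15,0,0,0],[255,0,0,0.3,0,0,0],[255,0,0,0.3,0,0,0]]]}}

```text
time: 6.87
eef_pos: [0.6342, -0.2575, 0.1546]
eef_rot: [0.001, 0.746, 0.666, 0.0]
wrist_force: [-3.3, 1.9, 10.3]
width: 0.0092
```

Force came up to +10 N, so it has seated. Releasing and backing up.

>>> {"method": "drive_tool", "body": {"increments": [[[255,0,0,-0.2,0,0,0],[90,0,0,-0.2,0,0,0],[90,0,0,-0.2,0,0,0],[90,0,0,-0.2,0,0,0],[90,0,0,-0.2,0,0,0],[90,0,0,-3,0,0,0],[90,0,0,-6,0,0,0],[90,0,0,-10,0,0,0],[90,4,-1,-10,0,0,0],[90,8,-3,-10,0,0,0]]]}}

```text
time: 7.7
eef_pos: [0.6152, -0.1776, 0.2549]
eef_rot: [0.002, 0.747, 0.665, 0.001]
wrist_force: [0.9, 0.7, -0.3]
width: 0.0552
```

>>> {"method": "drive_tool", "body": {"increments": [[[90,4,-1,0,0,0,0],[90,8,-2,0,0,0,0],[90,12,-3,0,0,0,0],[90,16,-4,0,0,0,0],[90,20,-5,0,0,0,0],[90,22,-5,0,0,0,0]]]}}

```text
time: 8.2
eef_pos: [0.5883, 0.0507, 0.2532]
eef_rot: [-0.0, 0.746, 0.667, 0.0]
wrist_force: [-0.6, -0.1, 0.3]
width: 0.0552
```

```bash
cat >> h.py <<'E'
def shelves():
    Ps,Cs=cloud()
    for P,C in zip(Ps,Cs):
        pale=(C[:,0]>18)&(C[:,0]<35)&(C[:,1]>50)&(C[:,2]>100)
        for c in comps(P[(P[:,2]>.13)&(P[:,2]<.16)&pale&(P[:,1]>-.2)],minn=5): print('pl',len(c),rect(c))
        for c in comps(P[(P[:,2]>.004)&(P[:,2]<.02)&pale&(P[:,0]>.3)&(P[:,1]<.45)],minn=50): print('  ledge',len(c),rect(c))
        for c in comps(P[(P[:,2]>.08)&(P[:,2]<.1)&(P[:,1]<.31)&(P[:,1]>.1)]): print('  cup',len(c),rect(c))
E
python3 -c "
from h import *
held(2)
shelves();print(sense()['eef_pos'],sense()['width'],sense()['wrist_force'])"
```

```text
top ledge z 0.0486 rect c,s,a (array([-50.1,   0.1]), array([91.2, 82.4]), 1.4) y rng [-0.0399  0.0394] slope xy [ 0.007 -0.004]
  plate 202 x [-0.0194 -0.0098  0.0201] y [-0.0289  0.0311] ztop 0.1917
scene ledge z 0.0482 rect c,s,a (array([-60.8,  -0.9]), array([ 87.6, 111.7]), 87.2) y rng [-0.0392  0.0401] slope xy [-0.001  0.001]
  plate 244 x [-0.0183 -0.0097  0.0167] y [-0.0369  0.0318] ztop 0.1904
pl 124 (array([533.2, 225.9]), array([10.6, 58.7]), 80.6)
  ledge 909 (array([541.5, 278.6]), array([115.5,  79.6]), 81.7)
  cup 134 (array([372.9, 281. ]), array([58.1, 57.9]), 0.9)
  cup 27 (array([532.4, 221.3]), array([ 8.2, 60.1]), 73.7)
  cup 127 (array([658.8, 192.2]), array([57.1, 56.5]), 63.4)
  cup 895 (array([871. , 277.3]), array([74.6, 92.4]), 81.6)
pl 5 (array([251.6, 538.5]), array([15.8,  3.1]), 15.5)
pl 6 (array([320.1, 555.4]), array([22.1,  3.8]), 13.2)
pl 58 (array([536.6, 226. ]), array([10., 57.]), 81.3)
  ledge 577 (array([544.7, 287.6]), array([92.9, 80.9]), 81.1)
  cup 101 (array([376.4, 280.9]), array([60.7, 57. ]), 5.8)
  cup 39 (array([536.8, 221.3]), array([58.8, 10.2]), 0.6)
  cup 151 (array([662.3, 192.6]), array([59. , 59.9]), 52.0)
  cup 1055 (array([873.8, 276.9]), array([77. , 90.6]), 82.5)
[0.58948589 0.0472406  0.25274908] 0.05568238612814916 [ 0.21674593 -0.56526657  0.25609101]
```

Shelf C hangs home: ledge top at 0.0485, level and centred. Next is shelf B, at (0.535, 0.226).

```bash
python3 -c "
from h import *
goto([.535,.226,.21],81.4)"
```

```text
d cm [17.15 -7.42  4.27] w [-0.     0.     0.037] at [0.5895 0.0472 0.2527] heading 83.55 t 8.4
```

>>> {"method": "drive_tool", "body": {"increments": [[[90,3.5,-1.5,0,0,0,0.037],[90,7,-3,0,0,0,0.037],[90,10.5,-4.5,1,0,0,0.037],[90,14,-6,2,0,0,0.037],[90,16.5,-7.2,4,0,0,0.037],[90,17.1,-7.4,4.3,0,0,0.037],[90,17.1,-7.4,4.3,0,0,0.037],[90,17.1,-7.4,4.3,0,0,0.037]]]}}

```text
time: 9.07
eef_pos: [0.5359, 0.2242, 0.2101]
eef_rot: [0.0, 0.759, 0.652, -0.0]
wrist_force: [0.4, -1.0, 0.2]
width: 0.0554
```

```bash
python3 -c "
from h import *
shelves();goto([.535,.226,.111],81.4)"
```

```text
pl 115 (array([465.8,  19.4]), array([10. , 58.9]), 79.6)
pl 30 (array([511.2, 229.5]), array([10.3, 14.7]), 82.0)
  ledge 949 (array([475.1,  70.5]), array([114.4,  78.8]), 79.5)
  ledge 154 (array([513.4, 257.5]), array([65.4, 29.8]), 81.9)
  ledge 58 (array([523. , 325.6]), array([24.4, 28.7]), 82.7)
  cup 38 (array([666.9, 171.7]), array([49.2, 16.2]), 21.6)
  cup 904 (array([871.7, 277.5]), array([75.7, 93.6]), 82.4)
pl 9 (array([267.5, 542.4]), array([51.5,  2.6]), 13.4)
pl 6 (array([320.9, 556.4]), array([25.1,  3.3]), 16.5)
pl 54 (array([468. ,  20.1]), array([ 8.9, 59. ]), 80.4)
pl 10 (array([511.3, 229.5]), array([7.7, 8.2]), 6.5)
  ledge 580 (array([477.1,  74.2]), array([108.2,  81.6]), 78.5)
  ledge 70 (array([515.5, 268.9]), array([41.3, 27.8]), 90.0)
  cup 79 (array([378.3, 288.2]), array([46.4, 61.8]), 62.7)
  cup 24 (array([556.1, 223.3]), array([10.6, 22. ]), 81.4)
  cup 162 (array([662.1, 192.5]), array([59.1, 59. ]), 54.2)
  cup 1040 (array([873.7, 276.8]), array([77.3, 90.8]), 81.9)
d cm [ 0.19 -0.17  9.97] w [ 0.001 -0.    -0.002] at [0.5363 0.2238 0.2107] heading 81.27 t 9.2
```

A is still in place, and so is B. Grasping B.

>>> {"method": "drive_tool", "body": {"increments": [[[90,0.1,-0.1,3,0,0,0],[90,0.1,-0.1,6,0,0,0],[90,0.1,-0.1,8,0,0,0],[90,0.1,-0.1,10,0,0,0],[90,0.1,-0.1,10,0,0,0],[255,0.1,-0.1,10,0,0,0],[255,0.1,-0.1,10,0,0,0],[255,0.1,-0.1,10,0,0,0],[255,0.1,-0.1,10,0,0,0],[255,0.1,-0.1,10,0,0,0]]]}}

```text
time: 10.0
eef_pos: [0.5354, 0.2266, 0.1116]
eef_rot: [0.001, 0.758, 0.652, 0.001]
wrist_force: [1.2, -0.1, 8.2]
width: 0.0092
```

>>> {"method": "drive_tool", "body": {"increments": [[[255,0,0,0,0,0,0],[255,0,0,0,0,0,0],[255,0,0,-3,0,0,0],[255,0,0,-6,0,0,0],[255,0,0,-9,0,0,0],[255,0,0,-9,0,0,0]]]}}

```text
time: 10.5
eef_pos: [0.5361, 0.227, 0.2067]
eef_rot: [0.001, 0.758, 0.652, 0.004]
wrist_force: [1.0, -0.6, -0.6]
width: 0.0094
```

```bash
python3 -c "
from h import *
print(sense()['width'],sense()['wrist_force']);goto([.60,.0,.26],81.4);goto([*(S[1]-BX*.085),.26],83.52)"
```

```text
0.00936309274393835 [ 1.0256449  -0.64358946 -0.61890583]
d cm [-21.46   9.76  -5.34] w [ 0.007 -0.004 -0.001] at [0.5361 0.227  0.2067] heading 81.37 t 10.5
d cm [-38.97   4.69  -5.44] w [ 0.007 -0.004 -0.038] at [0.5361 0.227  0.2067] heading 81.37 t 10.5
```

>>> {"method": "drive_tool", "body": {"increments": [[[255,0,0,-3,0,0,0],[255,-1,0,-6.5,0,0,0],[255,-4,0.4,-8,0,0,-0.037],[255,-8,0.9,-8,0,0,-0.037],[255,-12,1.4,-8,0,0,-0.037],[255,-16,1.9,-8,0,0,-0.037],[255,-20,2.4,-8,0,0,-0.037],[255,-24,2.9,-8,0,0,-0.037],[255,-28,3.4,-8,0,0,-0.037],[255,-31,3.7,-8,0,0,-0.037]]]}}

```text
time: 11.33
eef_pos: [0.524, -0.0884, 0.2799]
eef_rot: [0.0, 0.746, 0.665, -0.0]
wrist_force: [-0.0, 0.0, -3.3]
width: 0.0094
```

```bash
python3 -c "
from h import *
print(sense()['wrist_force']);goto([*(S[1]-BX*.085),.186],83.52)"
```

```text
[-0.03149175  0.01008593 -3.27613545]
d cm [-7.65  0.84  9.39] w [ 0.     0.001 -0.002] at [ 0.524  -0.0884  0.2799] heading 83.43 t 11.3
```

>>> {"method": "drive_tool", "body": {"increments": [[[255,-2.5,0.3,1,0,0,0],[255,-5,0.6,3,0,0,0],[255,-7,0.8,6,0,0,0],[255,-7.6,0.8,8,0,0,0],[255,-7.6,0.8,9.3,0,0,0],[255,-7.6,0.8,9.3,0,0,0],[255,-7.6,0.8,9.3,0,0,0]]]}}

```text
time: 11.92
eef_pos: [0.524, -0.1615, 0.1872]
eef_rot: [-0.0, 0.746, 0.666, 0.0]
wrist_force: [0.6, -0.4, -1.8]
width: 0.0091
```

```bash
python3 -c "
from h import *
held(1)
goto([*(S[1]-BX*.008),.182],83.52);print(sense()['wrist_force'])"
```

```text
top ledge z 0.085 rect c,s,a (array([-140.6,   -2.6]), array([76.5, 95.2]), 88.5) y rng [-0.04   -0.0049] slope xy [-0.001  0.022]
  plate 14 x [-1.235e-01 -9.280e-02  1.000e-04] y [-0.0297  0.0011] ztop 0.2716
scene ledge z 0.0863 rect c,s,a (array([-97. ,  -2.6]), array([193.4,  82.6]), 1.1) y rng [-0.0425  0.0371] slope xy [-0.003 -0.002]
  plate 109 x [-0.0961 -0.0843  0.0166] y [-0.0136  0.055 ] ztop 0.2264
d cm [-8.1  -0.06  0.66] w [0.002 0.    0.   ] at [ 0.5246 -0.1615  0.1886] heading 83.54 t 12.0
[ 0.03129584  0.84335815 -2.3686513 ]
```

>>> {"method": "drive_tool", "body": {"increments": [[[255,-2,0.1,0.5,0,0,0],[255,-4,0.1,0.5,0,0,0],[255,-5,0.1,0.5,0,0,0],[255,-6,0.1,0.5,0,0,0],[255,-6.8,0.1,0.5,0,0,0],[255,-7.4,0.1,0.5,0,0,0],[255,-8,0.1,0.5,0,0,0],[255,-8.2,0.1,0.5,0,0,0],[255,-8.2,0.1,0.5,0,0,0]]]}}

```text
time: 12.77
eef_pos: [0.5156, -0.2439, 0.1818]
eef_rot: [-0.0, 0.746, 0.666, 0.0]
wrist_force: [0.1, -0.7, -2.9]
width: 0.0092
```

```bash
python3 -c "
from h import *
held(1)
goto([*(S[1]-BX*.0065),.153],83.52);print(sense()['wrist_force'])"
```

```text
top ledge z 0.0798 rect c,s,a (array([-71.9, -11.3]), array([94.7, 76.6]), 14.2) y rng [-0.0389  0.0013] slope xy [-0.009 -0.   ]
  plate 79 x [-0.0498 -0.0121 -0.0003] y [-0.0279  0.0116] ztop 0.2852
scene ledge z 0.0798 rect c,s,a (array([-60.3,  -2.4]), array([112.3,  81.2]), 0.0) y rng [-0.0421  0.0374] slope xy [-0.003 -0.003]
  plate 140 x [-0.0192 -0.0107  0.0179] y [-0.0187  0.0545] ztop 0.2205
d cm [-0.01 -0.09  2.88] w [-0.    -0.    -0.001] at [ 0.5156 -0.2434  0.1818] heading 83.49 t 12.9
[ 0.85612681 -0.51258789 -2.85894408]
```

>>> {"method": "drive_tool", "body": {"increments": [[[255,0,0,0.5,0,0,0],[255,0,0,1,0,0,0],[255,0,0,1.5,0,0,0],[255,0,0,2,0,0,0],[255,0,0,2.4,0,0,0],[255,0,0,2.7,0,0,0],[255,0,0,2.8,0,0,0]]]}}

```text
time: 13.45
eef_pos: [0.5154, -0.2436, 0.1531]
eef_rot: [-0.0, 0.746, 0.666, -0.0]
wrist_force: [-0.3, -0.7, -3.0]
width: 0.0097
```

>>> {"method": "drive_tool", "body": {"increments": [[[255,0,0,0.15,0,0,0],[255,0,0,0.3,0,0,0],[255,0,0,0.4,0,0,0],[255,0,0,0.4,0,0,0]]]}}

```text
time: 13.78
eef_pos: [0.5158, -0.2438, 0.1513]
eef_rot: [0.001, 0.746, 0.666, 0.0]
wrist_force: [-3.3, 1.8, 8.5]
width: 0.0096
```

>>> {"method": "drive_tool", "body": {"increments": [[[255,0,0,-0.2,0,0,0],[90,0,0,-0.2,0,0,0],[90,0,0,-0.2,0,0,0],[90,0,0,-0.2,0,0,0],[90,0,0,-0.2,0,0,0],[90,0,0,-3,0,0,0],[90,0,0,-6,0,0,0],[90,0,0,-10,0,0,0],[90,4,1,-10,0,0,0],[90,8,2,-10,0,0,0]]]}}

```text
time: 14.62
eef_pos: [0.545, -0.167, 0.2526]
eef_rot: [0.002, 0.747, 0.664, 0.001]
wrist_force: [1.0, 0.3, -1.9]
width: 0.0552
```

>>> {"method": "drive_tool", "body": {"increments": [[[90,4,2,0,0,0,0],[90,8,4,0,0,0,0],[90,12,6,0,0,0,0],[90,16,8,0,0,0,0],[90,18,10,0,0,0,0]]]}}

```text
time: 15.03
eef_pos: [0.6647, 0.0038, 0.2501]
eef_rot: [0.0, 0.746, 0.666, 0.0]
wrist_force: [-0.0, -0.7, 0.5]
width: 0.0547
```

```bash
python3 -c "
from h import *
held(1);held(2)
shelves();goto([.467,.0197,.21],79.8)"
```

```text
top ledge z 0.0492 rect c,s,a (array([-27.,  -1.]), array([28.2, 79.9]), 13.7) y rng [-0.0386  0.0382] slope xy [-0.001 -0.008]
  plate 226 x [-0.0195 -0.0099  0.0191] y [-0.0287  0.0395] ztop 0.1916
scene ledge z 0.0481 rect c,s,a (array([-62.1,  -1.2]), array([ 88.2, 111.1]), 86.9) y rng [-0.0419  0.039 ] slope xy [-0.    -0.008]
  plate 205 x [-0.019  -0.011   0.0164] y [-0.0289  0.0536] ztop 0.1912
top ledge z 0.0492 rect c,s,a (array([-13.7,  -0.3]), array([14.7, 78.9]), 2.3) y rng [-0.0397  0.0392] slope xy [ 0.069 -0.001]
  plate 201 x [-0.0191 -0.0093  0.0195] y [-0.0288  0.0306] ztop 0.1919
scene ledge z 0.0481 rect c,s,a (array([-62. ,  -0.2]), array([ 87.2, 111.1]), 86.0) y rng [-0.0398  0.0403] slope xy [0.005 0.001]
  plate 227 x [-0.0182 -0.0098  0.0171] y [-0.0427  0.0313] ztop 0.1903
  ledge 108 (array([483.9, 122.4]), array([12.2, 77.8]), 82.6)
  cup 133 (array([372.9, 281.1]), array([57.6, 58.1]), 89.9)
  cup 131 (array([659. , 192.2]), array([57.4, 56.4]), 57.5)
  cup 904 (array([871. , 276.5]), array([74.3, 91.9]), 82.5)
pl 5 (array([252.4, 538.8]), array([17.5,  1.9]), 16.1)
pl 5 (array([323.7, 556.2]), array([21.2,  3.6]), 18.1)
  ledge 64 (array([488.2, 122.5]), array([12.4, 80.4]), 84.4)
  cup 107 (array([375.8, 282.1]), array([58.9, 58.3]), 74.3)
  cup 158 (array([661.8, 193.1]), array([58.8, 60. ]), 49.8)
  cup 1049 (array([873.3, 277.1]), array([78. , 91.3]), 82.5)
d cm [ -0.33 -19.79   3.98] w [-0.     0.     0.064] at [6.640e-01 4.000e-04 2.498e-01] heading 83.45 t 15.3
```

>>> {"method": "drive_tool", "body": {"increments": [[[90,4,-4,0,0,0,0],[90,8,-8,0,0,0,0],[90,12,-12,0,0,0,0],[90,14,-16,0,0,0,0],[90,14,-20,0,0,0,0],[90,14,-20,0,0,0,0]]]}}

```text
time: 15.83
eef_pos: [0.4795, 0.1627, 0.2498]
eef_rot: [0.0, 0.747, 0.665, 0.0]
wrist_force: [0.1, 0.1, -0.3]
width: 0.0553
```

```bash
python3 -c "
from h import *
shelves();goto([.467,.0197,.21],79.8)"
```

```text
pl 117 (array([465.5,  19.3]), array([10.1, 58.5]), 79.7)
  ledge 172 (array([470. ,  39.4]), array([87.8, 25.2]), 8.6)
  ledge 86 (array([454. , 103.8]), array([37.5, 21.5]), 23.2)
  cup 99 (array([663.1, 193. ]), array([51.3, 58.6]), 15.1)
  cup 904 (array([870.8, 276.8]), array([74.6, 92.4]), 83.4)
pl 6 (array([251. , 539.1]), array([16.9,  3.5]), 6.7)
pl 11 (array([303.9, 551.2]), array([56.9,  4.9]), 13.4)
pl 53 (array([467.7,  19.9]), array([ 8.9, 57.6]), 79.7)
  ledge 556 (array([478.6,  73.8]), array([108.2,  81.4]), 78.8)
  cup 99 (array([376.3, 281.9]), array([58.1, 59. ]), 44.0)
  cup 162 (array([662.9, 192.5]), array([58.3, 59.8]), 45.8)
  cup 1046 (array([873.5, 277.5]), array([77.4, 91.7]), 82.2)
d cm [-14.43   0.53   4.09] w [ 0.002 -0.002  0.066] at [0.4779 0.1637 0.2511] heading 83.56 t 15.9
```

A hasn't moved: plate at (0.467, 0.0197), heading 79.7.

>>> {"method": "drive_tool", "body": {"increments": [[[90,-4,0.1,0,0,0,0.03],[90,-8,0.3,1,0,0,0.066],[90,-12,0.4,2,0,0,0.066],[90,-14.2,0.5,4,0,0,0.066],[90,-14.2,0.5,7,0,0,0.066],[90,-14.2,0.5,10,0,0,0.066],[90,-14.2,0.5,10,0,0,0.066]]]}}

```text
time: 16.52
eef_pos: [0.468, 0.0197, 0.1448]
eef_rot: [-0.002, 0.769, 0.64, -0.002]
wrist_force: [-1.4, -0.1, -1.8]
width: 0.0552
```

```bash
python3 -c "
from h import *
print(sense()['wrist_force']);goto([.467,.0197,.112],79.8)"
```

```text
[-1.38951687 -0.13930772 -1.83441818]
d cm [-0.01 -0.08  3.28] w [-0.006  0.001 -0.004] at [0.468  0.0197 0.1448] heading 79.55 t 16.5
```

>>> {"method": "drive_tool", "body": {"increments": [[[90,0,-0.08,0,0,0,0],[90,0,-0.08,2,0,0,0],[90,0,-0.08,3.7,0,0,0],[90,0,-0.08,3.7,0,0,0],[255,0,-0.08,3.7,0,0,0],[255,0,-0.08,3.7,0,0,0],[255,0,-0.08,3.7,0,0,0],[255,0,-0.08,3.7,0,0,0],[255,0,-0.08,3.7,0,0,0],[255,0,-0.08,3.7,0,0,0]]]}}

```text
time: 17.35
eef_pos: [0.4701, 0.0213, 0.1142]
eef_rot: [0.001, 0.768, 0.641, 0.001]
wrist_force: [-1.3, -0.8, 6.0]
width: 0.0094
```

>>> {"method": "drive_tool", "body": {"increments": [[[255,0,0,0,0,0,0],[255,0,0,0,0,0,0],[255,0,0,-3,0,0,0],[255,0,0,-6,0,0,0],[255,0,0,-8,0,0,0],[255,0,0,-8,0,0,0]]]}}

```text
time: 17.85
eef_pos: [0.4709, 0.0214, 0.1978]
eef_rot: [0.002, 0.768, 0.641, 0.002]
wrist_force: [0.6, 0.6, -0.6]
width: 0.0091
```

```bash
python3 -c "
from h import *
print(sense()['width'],sense()['wrist_force']);goto([*(S[0]-BX*.085),.186],83.52)"
```

```text
0.009148687647009554 [ 0.58011541  0.64969491 -0.64036332]
d cm [-18.24  -3.45   1.14] w [ 0.006 -0.001 -0.067] at [0.4709 0.0214 0.1978] heading 79.7 t 17.9
```

>>> {"method": "drive_tool", "body": {"increments": [[[255,-2,-1,0,0,0,-0.03],[255,-5,-2,0,0,0,-0.067],[255,-8,-3,0,0,0,-0.067],[255,-11,-3.1,0,0,0,-0.067],[255,-14,-3.1,0.5,0,0,-0.067],[255,-17,-3.1,1,0,0,-0.067],[255,-18.2,-3.1,1.1,0,0,-0.067],[255,-18.2,-3.1,1.1,0,0,-0.067],[255,-18.2,-3.1,1.1,0,0,-0.067]]]}}

```text
time: 18.6
eef_pos: [0.4062, -0.1525, 0.1812]
eef_rot: [-0.0, 0.746, 0.665, -0.0]
wrist_force: [0.0, 0.3, -1.4]
width: 0.0092
```

```bash
python3 -c "
from h import *
held(0)
goto([*(S[0]-BX*.0065),.182],83.52);print(sense()['wrist_force'])"
```

```text
top ledge z 0.0764 rect c,s,a (array([-148.3,  -24.1]), array([79.2, 90.2]), 43.3) y rng [-0.04   -0.0005] slope xy [-0.007 -0.009]
scene ledge z 0.075 rect c,s,a (array([-139.5,   -1.5]), array([ 81.8, 105.6]), 89.7) y rng [-0.0417  0.0372] slope xy [-0.002  0.007]
  plate 82 x [-0.0906 -0.079   0.0129] y [-0.04    0.0395] ztop 0.2175
d cm [-7.9  -0.22 -0.04] w [-0.    -0.     0.001] at [ 0.4066 -0.1517  0.1816] heading 83.56 t 18.7
[ 0.14132212  0.43414936 -2.78668207]
```

>>> {"method": "drive_tool", "body": {"increments": [[[255,-2,0.15,-0.4,0,0,0],[255,-4,0.15,-0.4,0,0,0],[255,-5,0.15,-0.4,0,0,0],[255,-6,0.15,-0.4,0,0,0],[255,-6.8,0.15,-0.4,0,0,0],[255,-7.4,0.15,-0.4,0,0,0],[255,-7.8,0.15,-0.4,0,0,0],[255,-7.9,0.15,-0.4,0,0,0],[255,-7.9,0.15,-0.4,0,0,0]]]}}

```text
time: 19.45
eef_pos: [0.3991, -0.2308, 0.1857]
eef_rot: [-0.0, 0.746, 0.666, 0.0]
wrist_force: [0.2, -0.4, -1.5]
width: 0.0094
```

```bash
python3 -c "
from h import *
held(0)
goto([*(S[0]-BX*.0065),.156],83.52);print(sense()['wrist_force'])"
```

```text
top ledge z 0.0814 rect c,s,a (array([-69.4, -14. ]), array([50.6, 91.5]), 88.0) y rng [-0.0381  0.0096] slope xy [-0.03 -0.04]
  plate 27 x [-0.0696 -0.0187 -0.0092] y [-0.0235  0.0093] ztop 0.2778
scene ledge z 0.0797 rect c,s,a (array([-60.2,  -1.4]), array([ 82.5, 113.3]), 89.5) y rng [-0.0401  0.0382] slope xy [-0.007  0.004]
  plate 96 x [-0.0191 -0.0108  0.0169] y [-0.0183  0.0418] ztop 0.2216
d cm [ 0.02 -0.37  2.98] w [ 0. -0.  0.] at [ 0.3992 -0.2306  0.1858] heading 83.55 t 19.6
[-0.07654959  0.52272619 -2.49335569]
```

>>> {"method": "drive_tool", "body": {"increments": [[[255,0,0,0.5,0,0,0],[255,0,0,1,0,0,0],[255,0,0,1.5,0,0,0],[255,0,0,2,0,0,0],[255,0,0,2.4,0,0,0],[255,0,0,2.7,0,0,0],[255,0,0,2.8,0,0,0]]]}}

```text
time: 20.13
eef_pos: [0.3989, -0.2307, 0.1571]
eef_rot: [-0.0, 0.746, 0.666, -0.0]
wrist_force: [-0.1, -0.1, -2.3]
width: 0.0096
```

>>> {"method": "drive_tool", "body": {"increments": [[[255,0,0,0.15,0,0,0],[255,0,0,0.3,0,0,0],[255,0,0,0.4,0,0,0],[255,0,0,0.4,0,0,0]]]}}

```text
time: 20.47
eef_pos: [0.3992, -0.2309, 0.1541]
eef_rot: [0.0, 0.746, 0.666, 0.0]
wrist_force: [0.2, -0.1, 0.5]
width: 0.0091
```

>>> {"method": "drive_tool", "body": {"increments": [[[255,0,0,0.15,0,0,0],[255,0,0,0.3,0,0,0],[255,0,0,0.3,0,0,0]]]}}

```text
time: 20.72
eef_pos: [0.3995, -0.2311, 0.1536]
eef_rot: [0.001, 0.746, 0.666, 0.0]
wrist_force: [-7.3, 6.0, 25.3]
width: 0.0091
```

>>> {"method": "drive_tool", "body": {"increments": [[[255,0,0,-0.2,0,0,0],[90,0,0,-0.2,0,0,0],[90,0,0,-0.2,0,0,0],[90,0,0,-0.2,0,0,0],[90,0,0,-0.2,0,0,0],[90,0,0,-3,0,0,0],[90,0,0,-6,0,0,0],[90,0,0,-10,0,0,0],[90,4,0,-10,0,0,0],[90,8,0,-10,0,0,0]]]}}

```text
time: 21.55
eef_pos: [0.4084, -0.1518, 0.2528]
eef_rot: [0.001, 0.747, 0.665, 0.001]
wrist_force: [0.9, 1.0, -0.9]
width: 0.0551
```

>>> {"method": "drive_tool", "body": {"increments": [[[0,4,0,0,0,0,0],[0,8,0,0,0,0,0],[0,12,0,0,0,0,0],[0,16,0,0,0,0,0],[0,20,0,0,0,0,0],[0,24,0,0,0,0,0],[0,28,0,0,0,0,0],[0,31,0,0,0,0,0]]]}}

```text
time: 22.22
eef_pos: [0.4427, 0.1596, 0.2506]
eef_rot: [-0.0, 0.745, 0.667, 0.0]
wrist_force: [0.8, -1.3, -0.4]
width: 0.0855
```

```bash
python3 - <<'E'
from h import *
for i in range(3): print(i);held(i)
f=grab_frame('scene'); save(f['img'][120:320,60:330],'scene4.png',2.8)
shelves()
goto([.6604,.1923,.2],83.5)
E
```

```text
0
top ledge z 0.0485 rect c,s,a (array([-58.2,   1.4]), array([111.7,  79.4]), 0.1) y rng [-0.0377  0.0403] slope xy [0.002 0.004]
  plate 220 x [-0.019  -0.0096  0.0204] y [-0.0299  0.0306] ztop 0.1926
scene ledge z 0.0477 rect c,s,a (array([-59.7,  -2.7]), array([ 87. , 112.6]), 89.1) y rng [-0.0401  0.0396] slope xy [0.01  0.019]
  plate 155 x [-0.0183 -0.0097  0.0147] y [-0.0293  0.0439] ztop 0.1908
1
top ledge z 0.0483 rect c,s,a (array([-58.6,   0.8]), array([111.4,  80.2]), 0.3) y rng [-0.0388  0.0397] slope xy [ 0.005 -0.007]
  plate 232 x [-0.0199 -0.0102  0.0191] y [-0.0285  0.0397] ztop 0.1918
scene ledge z 0.0482 rect c,s,a (array([-61.6,  -3.3]), array([ 88. , 110.5]), 87.7) y rng [-0.0416  0.0386] slope xy [-0.002 -0.015]
  plate 203 x [-0.0187 -0.0112  0.0167] y [-0.0308  0.0512] ztop 0.1913
2
top ledge z 0.0486 rect c,s,a (array([-59.4,  -0. ]), array([ 80.7, 110. ]), 89.8) y rng [-0.0396  0.0396] slope xy [-0.003 -0.003]
  plate 203 x [-0.0193 -0.0098  0.0193] y [-0.0286  0.0311] ztop 0.192
scene ledge z 0.048 rect c,s,a (array([-60.5,  -0.3]), array([ 86.7, 112.8]), 86.6) y rng [-0.0395  0.0395] slope xy [ 0.003 -0.001]
  plate 260 x [-0.0183 -0.0098  0.0169] y [-0.0421  0.0319] ztop 0.1907
  cup 130 (array([659.3, 191.8]), array([56.9, 55.8]), 47.1)
  cup 896 (array([870.5, 276.9]), array([73.7, 92.2]), 82.6)
pl 5 (array([322.5, 556.2]), array([19.5,  5.7]), 1.1)
  cup 104 (array([376.6, 282.5]), array([57.5, 59.4]), 54.5)
  cup 162 (array([662. , 193.1]), array([58.6, 59.9]), 45.6)
  cup 1042 (array([873.7, 276.8]), array([77.7, 91.2]), 82.9)
d cm [ 6.12 21.17  5.1 ] w [ 0.    -0.    -0.001] at [0.4431 0.1557 0.2509] heading 83.45 t 22.7
```

View pics/scene4.png

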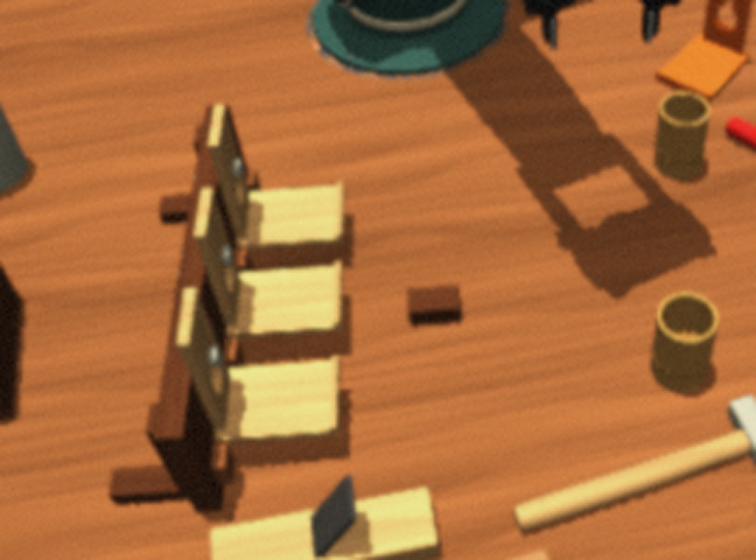

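All three shelves hang with their ledge tops at about 0.048 and plates in front of the board; the scene crop shows the screw heads in the slots at (237,168), (226,255) and (214,355). Now the far cup at (0.661, 0.1925), with the jaws turned 90° so they open along the board.

>>> {"method": "drive_tool", "body": {"increments": [[[0,1,3,0,0,0,0.12],[0,2,6,0,0,0,0.24],[0,3,9,0,0,0,0.36],[0,4,12,0,0,0,0.48],[0,5,15,0,0,0,0.6],[0,6,18,0,0,0,0.72],[0,6,21.1,0,0,0,0.84],[0,6,21.1,0,0,0,0.96],[0,6,21.1,0,0,0,1.08],[0,6,21.1,0,0,0,1.2]]]}}

```text
time: 23.5
eef_pos: [0.6601, 0.1913, 0.2502]
eef_rot: [0.0, 0.992, 0.125, -0.0]
wrist_force: [-0.3, -0.4, -0.1]
width: 0.0852
```

```bash
python3 -c "
from h import *
goto([.6607,.1925,.2],-6.5)"
```

```text
d cm [ 0.09 -0.1   5.02] w [0.    0.001 0.364] at [0.6601 0.1913 0.2502] heading 14.35 t 23.5
```

>>> {"method": "drive_tool", "body": {"increments": [[[0,0,-0.1,1,0,0,0.12],[0,0,-0.1,3,0,0,0.24],[0,0,-0.1,5,0,0,0.36],[0,0,-0.1,7,0,0,0.364],[0,0,-0.1,9,0,0,0.364],[0,0,-0.1,9,0,0,0.364],[0,0,-0.1,9,0,0,0.364]]]}}

```text
time: 24.08
eef_pos: [0.659, 0.1926, 0.1604]
eef_rot: [0.0, 0.999, -0.053, -0.001]
wrist_force: [0.3, -0.2, -0.0]
width: 0.0859
```

```bash
python3 -c "
from h import *
Ps,Cs=cloud()
for P in Ps:
  for c in comps(P[(P[:,2]>.07)&(P[:,2]<.11)&(P[:,1]<.31)&(P[:,1]>.1)&(P[:,0]>.5)&(P[:,0]<.76)]): print('  cup',len(c),rect(c),c[:,2].max())
goto([.6607,.1925,.053],-6.5)"
```

```text
cup 34 (array([673.8, 173.3]), array([35.8,  9.4]), 42.8) 0.09158254899152307
  cup 240 (array([662.3, 191.6]), array([59.6, 58. ]), 20.9) 0.09301006025168868
d cm [ 0.08  0.06 10.95] w [-0.001 -0.002  0.007] at [0.6598 0.1931 0.1625] heading -6.1 t 24.2
```

>>> {"method": "drive_tool", "body": {"increments": [[[0,0.1,0,3,0,0,0],[0,0.1,0,6,0,0,0],[0,0.1,0,8.5,0,0,0],[0,0.1,0,10.5,0,0,0],[0,0.1,0,10.9,0,0,0],[0,0.1,0,10.9,0,0,0]]]}}

```text
time: 24.68
eef_pos: [0.6602, 0.1933, 0.052]
eef_rot: [0.0, 0.999, -0.053, -0.0]
wrist_force: [0.0, 0.3, 0.5]
width: 0.0855
```

>>> {"method": "drive_tool", "body": {"increments": [[[255,0,0,0,0,0,0],[255,0,0,0,0,0,0],[255,0,0,0,0,0,0],[255,0,0,0,0,0,0],[255,0,0,0,0,0,0],[255,0,0,0,0,0,0]]]}}

```text
time: 25.18
eef_pos: [0.6612, 0.1937, 0.0548]
eef_rot: [-0.001, 0.999, -0.053, 0.002]
wrist_force: [-2.4, -0.4, 9.2]
width: 0.0594
```

>>> {"method": "drive_tool", "body": {"increments": [[[255,0,0,-0.5,0,0,0],[255,0,0,-1.5,0,0,0],[255,0,0,-3,0,0,0],[255,0,0,-5,0,0,0],[255,0,0,-7,0,0,0],[255,0,0,-9,0,0,0],[255,0,0,-10.5,0,0,0],[255,0,0,-11.3,0,0,0],[255,0,0,-11.5,0,0,0],[255,0,0,-11.5,0,0,0]]]}}

```text
time: 26.02
eef_pos: [0.6602, 0.1934, 0.1672]
eef_rot: [-0.0, 0.999, -0.053, 0.0]
wrist_force: [-0.7, -0.2, -2.7]
width: 0.0592
```

```bash
python3 -c "
from h import *
print(sense()['wrist_force'],sense()['width'])
goto([*(S[2]-BX*.062),.165],-6.48)"
```

```text
[-0.73178335 -0.20573986 -2.72943674] 0.05921118099948949
d cm [ 2.17 39.51  0.21] w [-0.    -0.     0.007] at [0.6602 0.1934 0.1672] heading -6.07 t 26.0
```

>>> {"method": "drive_tool", "body": {"increments": [[[255,0,0.8,0,0,0,0],[255,0.1,2.2,0,0,0,0],[255,0.3,4.2,0,0,0,0],[255,0.4,6.6,0,0,0,0],[255,0.5,9.2,0,0,0,0.007],[255,0.7,11.8,0,0,0,0.007],[255,0.8,14.4,0,0,0,0.007],[255,1,17,0,0,0,0.007],[255,1.1,19.6,0,0,0,0.007],[255,1.2,22.2,0,0,0,0.007]]]}}

```text
time: 26.85
eef_pos: [0.6477, -0.0311, 0.1658]
eef_rot: [0.0, 0.998, -0.057, -0.001]
wrist_force: [0.5, -0.2, -1.7]
width: 0.0593
```

>>> {"method": "drive_tool", "body": {"increments": [[[255,0,2.6,0,0,0,0],[255,0.2,5.2,0,0,0,0],[255,0.3,7.6,0,0,0,0],[255,0.4,9.6,0,0,0,0],[255,0.5,11.4,0,0,0,0],[255,0.6,13,0,0,0,0],[255,0.7,14.2,0,0,0,0],[255,0.7,14.6,0,0,0,0],[255,0.7,14.6,0,0,0,0]]]}}

```text
time: 27.6
eef_pos: [0.6388, -0.1754, 0.1664]
eef_rot: [-0.0, 0.998, -0.057, -0.0]
wrist_force: [-0.0, 0.6, -2.3]
width: 0.0597
```

```bash
python3 - <<'E'
from h import *
goto([*(S[2]-BX*.062),.105],-6.48)
f=grab_frame('scene'); save(f['img'][120:300,80:280],'scene5.png',3)
for n in('top','scene'):
    f=grab_frame(n); W=world(f).reshape(-1,3); W=W[np.isfinite(W).all(1)]
    off=-.0015 if n=='top' else .0015
    L=W[:,:2]-[off,0]-S[2]; L=np.c_[L@BX,L@BY,W[:,2]]
    q=L[(L[:,2]>.17)&(L[:,2]<.21)&(abs(L[:,0]+.062)<.05)&(abs(L[:,1])<.05)]; print(n,len(q))
    q=L[(L[:,2]>.075)&(L[:,2]<.14)&(L[:,0]<-.02)&(L[:,0]>-.12)&(abs(L[:,1])<.05)]
    if len(q)>9: print(len(q),q[:,2].min(),np.percentile(q[:,:2],[2,98],axis=0))
E
```

```text
d cm [0.42 2.61 6.14] w [-0.     0.001 -0.001] at [ 0.6388 -0.1754  0.1664] heading -6.53 t 27.6
top 24
60 0.11391646552214485 [[-0.11688553 -0.03233147]
 [-0.09768227  0.00836266]]
scene 197
152 0.10975162217217893 [[-0.11807708 -0.00275588]
 [-0.06687098  0.02541971]]
```

View pics/scene5.png

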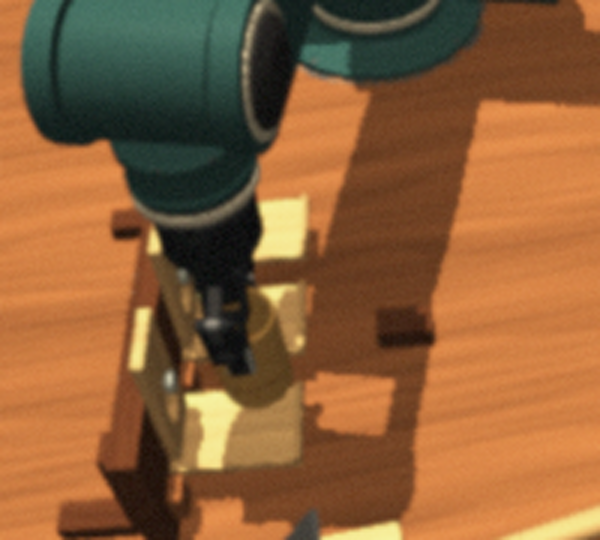

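The scene crop shows the cup held upright over the outer shelf's ledge (about (260,350)), still 26 mm short of the plate. Moving in, then lowering.

>>> {"method": "drive_tool", "body": {"increments": [[[255,0.1,0.7,0,0,0,0],[255,0.3,1.6,0,0,0,0],[255,0.42,2.4,0,0,0,0],[255,0.42,2.6,0.5,0,0,0],[255,0.42,2.6,1.5,0,0,0],[255,0.42,2.6,2.7,0,0,0],[255,0.42,2.6,3.9,0,0,0],[255,0.42,2.6,4.8,0,0,0],[255,0.42,2.6,5.3,0,0,0],[255,0.42,2.6,5.4,0,0,0]]]}}

```text
time: 28.58
eef_pos: [0.6399, -0.2004, 0.111]
eef_rot: [-0.0, 0.998, -0.056, -0.001]
wrist_force: [0.6, -0.5, -1.8]
width: 0.0594
```

>>> {"method": "drive_tool", "body": {"increments": [[[255,0,0,0.2,0,0,0],[255,0,0,0.4,0,0,0],[255,0,0,0.4,0,0,0]]]}}

```text
time: 28.83
eef_pos: [0.6405, -0.2008, 0.1089]
eef_rot: [0.0, 0.998, -0.056, 0.0]
wrist_force: [-0.2, -0.2, -1.8]
width: 0.0602
```

```bash
python3 - <<'E'
from h import *
goto([*(S[2]-BX*.062),.105],-6.48)
E
```

```text
d cm [-0.03  0.11  0.39] w [ 0. -0.  0.] at [ 0.6405 -0.2008  0.1089] heading -6.47 t 28.8
```

>>> {"method": "drive_tool", "body": {"increments": [[[255,0,0.1,0.1,0,0,0],[255,0,0.1,0.2,0,0,0],[255,0,0.1,0.3,0,0,0],[255,0,0.1,0.3,0,0,0]]]}}

```text
time: 29.17
eef_pos: [0.6402, -0.2018, 0.1057]
eef_rot: [-0.0, 0.998, -0.056, -0.0]
wrist_force: [-0.2, 0.4, -1.7]
width: 0.0594
```

>>> {"method": "drive_tool", "body": {"increments": [[[255,0,0,0.1,0,0,0],[255,0,0,0.1,0,0,0]]]}}

```text
time: 29.33
eef_pos: [0.6402, -0.2018, 0.1047]
eef_rot: [-0.0, 0.998, -0.056, -0.0]
wrist_force: [0.6, 0.0, -2.1]
width: 0.0594
```

>>> {"method": "drive_tool", "body": {"increments": [[[255,0,0,0.1,0,0,0],[255,0,0,0.1,0,0,0]]]}}

```text
time: 29.5
eef_pos: [0.6403, -0.2017, 0.1041]
eef_rot: [-0.0, 0.998, -0.056, 0.0]
wrist_force: [-0.0, 1.2, 0.1]
width: 0.0593
```

>>> {"method": "drive_tool", "body": {"increments": [[[255,0,0,0.1,0,0,0],[255,0,0,0.1,0,0,0]]]}}

```text
time: 29.67
eef_pos: [0.6405, -0.2017, 0.1039]
eef_rot: [-0.0, 0.998, -0.056, 0.0]
wrist_force: [-3.2, 3.7, 7.1]
width: 0.0596
```

>>> {"method": "drive_tool", "body": {"increments": [[[255,0,0,-0.1,0,0,0],[30,0,0,-0.1,0,0,0],[30,0,0,-0.1,0,0,0],[30,0,0,-0.1,0,0,0],[30,0,0,-0.1,0,0,0],[30,0,0,-2,0,0,0],[30,0,0,-5,0,0,0],[30,0,0,-9,0,0,0],[30,0,0,-13,0,0,0],[30,0,0,-15,0,0,0]]]}}

```text
time: 30.5
eef_pos: [0.6408, -0.202, 0.2583]
eef_rot: [0.001, 0.998, -0.057, 0.002]
wrist_force: [0.5, -1.0, 0.8]
width: 0.0754
```

>>> {"method": "drive_tool", "body": {"increments": [[[0,-4,-4,0,0,0,0],[0,-8,-8,0,0,0,0],[0,-11,-12,0,0,0,0],[0,-14,-16,0,0,0,0],[0,-18,-20,0,0,0,0],[0,-22,-24,0,0,0,0],[0,-26,-28,0,0,0,0]]]}}

```text
time: 31.08
eef_pos: [0.4674, 0.035, 0.2527]
eef_rot: [-0.0, 0.998, -0.057, 0.0]
wrist_force: [1.6, 0.2, -0.0]
width: 0.0852
```

```bash
cat >> h.py <<'E'
def cupon(si):
    for n in('top','scene'):
        f=grab_frame(n); W=world(f).reshape(-1,3); W=W[np.isfinite(W).all(1)]
        off=-.0015 if n=='top' else .0015
        L=W[:,:2]-[off,0]-S[si]; L=np.c_[L@BX,L@BY,W[:,2]]
        q=L[(L[:,2]>.13)&(L[:,2]<.15)&(L[:,0]<-.022)&(L[:,0]>-.11)&(abs(L[:,1])<.045)]
        if len(q)>9: print(n,len(q),rect(q),'z',np.percentile(q[:,2],[50,98]).round(4))
E
python3 - <<'E'
from h import *
cupon(2); held(2)
f=grab_frame('scene'); save(f['img'][120:300,80:280],'scene6.png',3)
shelves()
goto([.3745,.2815,.2],-6.5)
E
```

```text
top 154 (array([-63.1,  -0.3]), array([58.7, 55.9]), 77.4) z [0.137  0.1411]
scene 166 (array([-63.3,   1. ]), array([58.6, 59.4]), 31.9) z [0.136  0.1399]
top ledge z 0.0484 rect c,s,a (array([-57.8,   6.5]), array([ 94. , 112.7]), 89.8) y rng [-0.0403  0.0441] slope xy [-0. -0.]
  plate 594 x [-0.0904 -0.0409  0.0177] y [-0.0303  0.0323] ztop 0.1916
scene ledge z 0.0481 rect c,s,a (array([-60.8,  -1.2]), array([ 86. , 112.2]), 86.2) y rng [-0.0388  0.0399] slope xy [ 0.005 -0.005]
  plate 742 x [-0.0912 -0.0488 -0.0011] y [-0.0315  0.0305] ztop 0.1902
pl 59 (array([ 637.9, -185.9]), array([58.2, 26.8]), 0.2)
  cup 131 (array([372.7, 281.2]), array([57.5, 58.3]), 89.9)
  cup 901 (array([869.9, 276.1]), array([73.9, 92.7]), 84.5)
pl 15 (array([288.4, 547.6]), array([92.9,  4.4]), 14.8)
pl 42 (array([ 641.6, -185.9]), array([27. , 61.7]), 89.7)
  cup 106 (array([375.9, 281.2]), array([58. , 58.5]), 79.3)
  cup 1051 (array([873.5, 276.9]), array([76.9, 91.7]), 82.7)
d cm [-12.24 -23.59   5.26] w [ 0.  0. -0.] at [0.4693 0.0332 0.2526] heading -6.53 t 31.4
```

View pics/scene6.png

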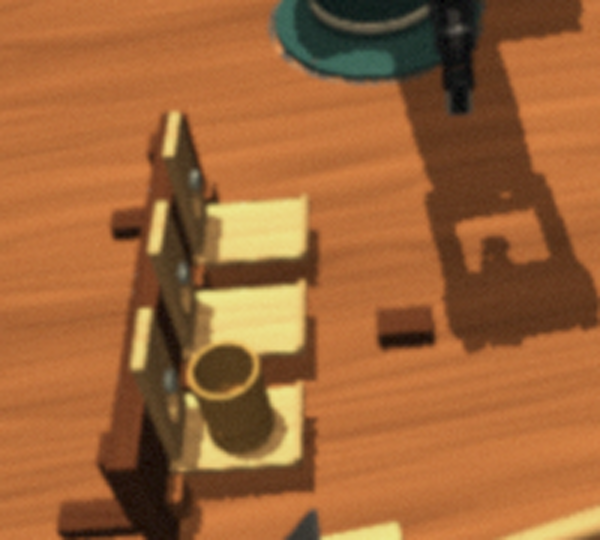

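The first cup stands in the middle of its ledge (crop (225,400)), centre 63 mm out from the board face. Now the second.

>>> {"method": "drive_tool", "body": {"increments": [[[0,-2,-4,0,0,0,0],[0,-4,-8,0,0,0,0],[0,-6,-12,0,0,0,0],[0,-8,-16,1,0,0,0],[0,-10,-20,3,0,0,0],[0,-12.2,-23.6,5,0,0,0],[0,-12.2,-23.6,8,0,0,0],[0,-12.2,-23.6,10,0,0,0],[0,-12.2,-23.6,10,0,0,0],[0,-12.2,-23.6,10,0,0,0]]]}}

```text
time: 32.27
eef_pos: [0.3745, 0.2815, 0.1523]
eef_rot: [0.001, 0.998, -0.057, -0.001]
wrist_force: [0.6, 0.3, 0.5]
width: 0.0853
```

```bash
python3 -c "
from h import *
goto([.3745,.2813,.053],-6.5)"
```

```text
d cm [0.02 0.   9.93] w [ 0.002  0.002 -0.   ] at [0.3745 0.2815 0.1523] heading -6.51 t 32.3
```

>>> {"method": "drive_tool", "body": {"increments": [[[0,0,0,3,0,0,0],[0,0,0,6,0,0,0],[0,0,0,8.5,0,0,0],[0,0,0,9.9,0,0,0],[0,0,0,9.9,0,0,0],[0,0,0,9.9,0,0,0]]]}}

```text
time: 32.77
eef_pos: [0.3756, 0.2818, 0.0555]
eef_rot: [-0.0, 0.998, -0.057, 0.0]
wrist_force: [1.0, -0.3, -0.1]
width: 0.0853
```

>>> {"method": "drive_tool", "body": {"increments": [[[255,0,0,0,0,0,0],[255,0,0,0,0,0,0],[255,0,0,0,0,0,0],[255,0,0,0,0,0,0],[255,0,0,0,0,0,0],[255,0,0,0,0,0,0]]]}}

```text
time: 33.27
eef_pos: [0.3751, 0.2827, 0.0561]
eef_rot: [-0.001, 0.998, -0.056, 0.001]
wrist_force: [-3.1, -1.5, 12.2]
width: 0.0579
```

>>> {"method": "drive_tool", "body": {"increments": [[[255,0,0,-0.5,0,0,0],[255,0,0,-1.5,0,0,0],[255,0,0,-3,0,0,0],[255,0,0,-5,0,0,0],[255,0,0,-7,0,0,0],[255,0,0,-9,0,0,0],[255,0,0,-10.5,0,0,0],[255,0,0,-11.3,0,0,0],[255,0,0,-11.5,0,0,0],[255,0,0,-11.5,0,0,0]]]}}

```text
time: 34.1
eef_pos: [0.3743, 0.2822, 0.1692]
eef_rot: [-0.0, 0.998, -0.056, 0.0]
wrist_force: [-0.5, 0.1, -2.5]
width: 0.0581
```

```bash
python3 -c "
from h import *
print(sense()['wrist_force'],sense()['width'])
goto([*(S[0]-BX*.0615+BY*.0005),.165],-6.48)"
```

```text
[-0.48914994  0.08864784 -2.48529166] 0.058121280121150525
d cm [ 7.94 45.14  0.4 ] w [-0. -0.  0.] at [0.3743 0.2822 0.1692] heading -6.47 t 34.1
```

>>> {"method": "drive_tool", "body": {"increments": [[[255,0.1,0.8,0,0,0,0],[255,0.5,2.2,0,0,0,0],[255,1,4.2,0,0,0,0],[255,1.5,6.6,0,0,0,0],[255,2.2,9.2,0,0,0,0],[255,2.8,11.8,0,0,0,0],[255,3.4,14.4,0,0,0,0],[255,4,17,0,0,0,0],[255,4.6,19.6,0,0,0,0],[255,5.2,22.2,0,0,0,0]]]}}

```text
time: 34.93
eef_pos: [0.4002, 0.054, 0.1677]
eef_rot: [0.0, 0.998, -0.056, -0.001]
wrist_force: [-0.6, 0.7, -1.6]
width: 0.0581
```

>>> {"method": "drive_tool", "body": {"increments": [[[255,0.5,2.6,0,0,0,0],[255,1,5.2,0,0,0,0],[255,1.5,7.8,0,0,0,0],[255,2,10.4,0,0,0,0],[255,2.4,13,0,0,0,0],[255,2.6,15.2,0,0,0,0],[255,2.7,17.2,0,0,0,0],[255,2.7,18.8,0,0,0,0],[255,2.7,19.8,0,0,0,0],[255,2.7,20,0,0,0,0]]]}}

```text
time: 35.77
eef_pos: [0.4044, -0.1473, 0.1679]
eef_rot: [-0.0, 0.998, -0.057, -0.001]
wrist_force: [0.0, 0.6, -1.7]
width: 0.0579
```

```bash
python3 - <<'E'
from h import *
goto([*(S[0]-BX*.0615+BY*.0005),.105],-6.48)
for n in('top','scene'):
    f=grab_frame(n); W=world(f).reshape(-1,3); W=W[np.isfinite(W).all(1)]
    off=-.0015 if n=='top' else .0015
    L=W[:,:2]-[off,0]-S[0]; L=np.c_[L@BX,L@BY,W[:,2]]
    q=L[(L[:,2]>.08)&(L[:,2]<.14)&(L[:,0]<-.02)&(L[:,0]>-.14)&(abs(L[:,1])<.05)]
    if len(q)>9: print(n,len(q),q[:,2].min(),np.percentile(q[:,:2],[1,99],axis=0))
e=sense()['eef_pos'][:2]-S[0];print('tcp in board',e@BX,e@BY)
E
```

```text
d cm [0.12 2.81 6.29] w [-0.     0.001 -0.002] at [ 0.4044 -0.1473  0.1679] heading -6.57 t 35.8
top 58 0.11126304177791879 [[-0.11843997 -0.02783408]
 [-0.08646012  0.02640514]]
scene 145 0.11052811132747553 [[-0.12044994 -0.00134531]
 [-0.02044221  0.03030438]]
tcp in board -0.09089409113783077 -0.0002468582320267821
```

>>> {"method": "drive_tool", "body": {"increments": [[[255,0.1,0.7,0,0,0,0],[255,0.1,1.6,0,0,0,0],[255,0.12,2.5,0,0,0,0],[255,0.12,2.8,0.5,0,0,0],[255,0.12,2.8,1.5,0,0,0],[255,0.12,2.8,2.7,0,0,0],[255,0.12,2.8,3.9,0,0,0],[255,0.12,2.8,4.8,0,0,0],[255,0.12,2.8,5.5,0,0,0],[255,0.12,2.8,5.7,0,0,0]]]}}

```text
time: 36.7
eef_pos: [0.4027, -0.1736, 0.1101]
eef_rot: [-0.0, 0.998, -0.056, -0.001]
wrist_force: [-0.4, -0.1, -1.2]
width: 0.0581
```

>>> {"method": "drive_tool", "body": {"increments": [[[255,0,0,0.1,0,0,0],[255,0,0,0.2,0,0,0],[255,0,0,0.2,0,0,0]]]}}

```text
time: 36.95
eef_pos: [0.4034, -0.1741, 0.1101]
eef_rot: [0.0, 0.998, -0.056, 0.0]
wrist_force: [-0.3, 0.9, -1.5]
width: 0.0585
```

>>> {"method": "drive_tool", "body": {"increments": [[[255,0,0,0.1,0,0,0],[255,0,0,0.1,0,0,0]]]}}

```text
time: 37.12
eef_pos: [0.4033, -0.1741, 0.109]
eef_rot: [0.0, 0.998, -0.056, 0.0]
wrist_force: [-0.1, -0.1, -2.1]
width: 0.0583
```

>>> {"method": "drive_tool", "body": {"increments": [[[255,0,0.1,0.1,0,0,0],[255,0,0.1,0.2,0,0,0],[255,0,0.1,0.2,0,0,0]]]}}

```text
time: 37.37
eef_pos: [0.403, -0.1751, 0.1067]
eef_rot: [-0.0, 0.998, -0.057, -0.0]
wrist_force: [0.3, -0.2, -1.7]
width: 0.0581
```

>>> {"method": "drive_tool", "body": {"increments": [[[255,0,0,0.1,0,0,0],[255,0,0,0.1,0,0,0]]]}}

```text
time: 37.53
eef_pos: [0.403, -0.175, 0.1057]
eef_rot: [-0.0, 0.998, -0.056, -0.0]
wrist_force: [0.6, -0.5, -1.8]
width: 0.0584
```

>>> {"method": "drive_tool", "body": {"increments": [[[255,0,0,0.1,0,0,0],[255,0,0,0.1,0,0,0]]]}}

```text
time: 37.7
eef_pos: [0.4031, -0.175, 0.105]
eef_rot: [0.0, 0.998, -0.056, 0.0]
wrist_force: [-0.7, 1.7, 1.9]
width: 0.0578
```

Contact. Releasing.

>>> {"method": "drive_tool", "body": {"increments": [[[255,0,0,0,0,0,0],[30,0,0,0,0,0,0],[30,0,0,0,0,0,0],[30,0,0,0,0,0,0],[30,0,0,0,0,0,0],[30,0,0,-2,0,0,0],[30,0,0,-5,0,0,0],[30,0,0,-9,0,0,0],[30,0,0,-13,0,0,0],[30,0,0,-15,0,0,0]]]}}

```text
time: 38.53
eef_pos: [0.4035, -0.1753, 0.2597]
eef_rot: [0.001, 0.998, -0.056, 0.002]
wrist_force: [0.5, 0.4, 1.1]
width: 0.0752
```

>>> {"method": "drive_tool", "body": {"increments": [[[0,0,-4,0,0,0,0],[0,0,-8,0,0,0,0],[0,0,-12,0,0,0,0],[0,0,-16,0,0,0,0],[0,0,-20,0,0,0,0],[0,0,-24,0,0,0,0],[0,0,-28,0,0,0,0],[0,0,-32,0,0,0,0],[0,0,-34,0,0,0,0],[0,0,-34,0,0,0,0]]]}}

```text
time: 39.37
eef_pos: [0.4413, 0.1662, 0.2544]
eef_rot: [-0.0, 0.999, -0.055, -0.0]
wrist_force: [1.3, -0.7, -0.9]
width: 0.085
```

```bash
python3 - <<'E'
from h import *
cupon(0); cupon(2)
for i in range(3): held(i)
f=grab_frame('scene');g=grab_frame('top')
a=f['img'][120:300,80:330];b=g['img'][80:280,330:450]
cv2.imwrite('pics/final.png',np.hstack([cv2.resize(a,(500,360)),cv2.resize(b,(216,360))])[...,::-1])
E
```

```text
top 150 (array([-63.2,   1.1]), array([59.9, 56.1]), 6.4) z [0.1369 0.1408]
scene 116 (array([-63.1,   0.9]), array([59.3, 61.7]), 5.7) z [0.1348 0.1386]
top 152 (array([-62.9,  -0.7]), array([57.2, 56.4]), 51.8) z [0.1371 0.1409]
scene 159 (array([-63.4,   0.4]), array([58.9, 57.5]), 38.5) z [0.1362 0.1402]
top ledge z 0.0481 rect c,s,a (array([-56.1,   1.3]), array([ 79.5, 115.8]), 90.0) y rng [-0.0381  0.0406] slope xy [ 0.    -0.001]
  plate 642 x [-0.0918 -0.0425  0.0175] y [-0.0278  0.0298] ztop 0.1916
scene ledge z 0.0479 rect c,s,a (array([-61.5,  -0.8]), array([ 87. , 113.5]), 86.3) y rng [-0.0392  0.04  ] slope xy [0.013 0.016]
  plate 507 x [-0.0919 -0.0516 -0.003 ] y [-0.0288  0.0351] ztop 0.1901
top ledge z 0.0483 rect c,s,a (array([-59. ,   0.6]), array([111.9,  79.7]), 0.2) y rng [-0.0388  0.0392] slope xy [-0.    -0.001]
  plate 230 x [-0.0195 -0.0097  0.0195] y [-0.0286  0.0397] ztop 0.1926
scene ledge z 0.0482 rect c,s,a (array([-60.7,   1.8]), array([ 93.5, 114.7]), 85.8) y rng [-0.0415  0.0385] slope xy [ 0.002 -0.009]
  plate 189 x [-0.0191 -0.011   0.0139] y [-0.0278  0.048 ] ztop 0.1911
top ledge z 0.0484 rect c,s,a (array([-58.7,   5.9]), array([111.3,  92.4]), 0.1) y rng [-0.04    0.0424] slope xy [ 0.    -0.004]
  plate 617 x [-0.0906 -0.0419  0.0179] y [-0.0301  0.0315] ztop 0.1914
scene ledge z 0.0479 rect c,s,a (array([-61.2,  -0.5]), array([ 86.8, 111.3]), 87.1) y rng [-0.0397  0.0403] slope xy [ 0.005 -0.005]
  plate 736 x [-0.0909 -0.0484 -0.0029] y [-0.0306  0.031 ] ztop 0.1899
```

View pics/final.png

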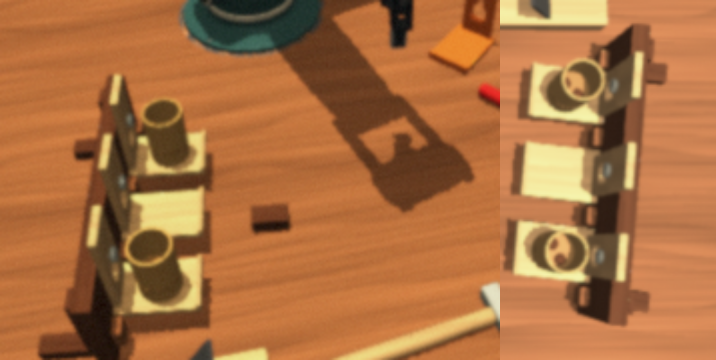

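The final picture shows all three shelves hung, with upright cups on the two outer ones (scene (165,130) and (150,265)) and knobs still inside both. Nothing is touching the robot, so I'll hand it in.

```bash
python3 -c "
from rig import *
print(sign_off())"
```

```text
the job is handed in; nothing more can be done
None
```

The job is done and handed in after about 40 s of robot time: all three shelves hang on their own screws, and the two cups stand on the outer two.

**Shelves:** I lowered each one until the wrist force showed contact (8–25 N), then released it. At the last check all three ledge tops were level at about 0.048 m. That is a couple of millimetres under the nominal 0.050 m and within camera error.

**Cups:** Each cup's centre is about 63 mm out from the board face and within about 1 mm of the shelf's centre line. That is a millimetre or two outward of the ledge's exact middle. Both cups are upright, and the last top view shows knobs still inside each.

**Other checks:**
- The two cameras disagreed by up to 3 mm along x, so I averaged them.
- None of the shelves I was still to hang had moved when I looked before each grasp.
- I did not touch the tools, the offcut or the blue and orange look-alikes.

No check failed.

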